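# Load the desiccator from the bottom of the stack

## Robot

A 6-joint arm with a two-finger parallel gripper is mounted at the origin on the work surface. World frame = base frame: x ahead of the robot, y to its left, z up, the work surface at z = 0. Lengths are in m, angles in rad, forces in N, time in s.
With the tool pointing down it reaches from about 0.275 to 0.825 m from the base axis. Payload 5.2 kg.
Tool frame: the origin (TCP) lies at the very end of the fingers, on their centre line; the grasp point (between the pads) lies 19 mm behind it; z points along the fingers, y is the direction in which the jaws open and shut (so a half turn about z gives the same grasp; the last joint's range is limited). The gripper opens to 93 mm and grips with 3 to 60 N. Pads are 15 mm wide; open, the fingers measure 128 mm over their backs; the gripper's body (75 mm by 188 mm) begins 65 mm behind the grasp point.
Start: joints at [-1.367, 0.259, 1.535, -0, 1.348, -0.203], TCP at [0.218, -0.505, 0.219] pointing down, gripper open.
Joint ranges: [-3.14, 3.14], [-0.91, 2.08], [0.19, 2.58], [-1.22, 4.36], [0.22, 2.71], [-3.12, 3.12]. Speed limits (rad/s): [2.57, 2.57, 3.14, 3.14, 3.14, 3.14].

## Interface

Orientations are given as a unit quaternion [w, x, y, z].
In Python, from station import bot gives the robot as it stands.
- The arm moves only by the tool servo_tool, never from a script. Its argument "plan" is a list of rows, each a list of 3 entries, a list of its own where there are three numbers: the shift along the world's x, y, z in m, then the turn about the world's z in degrees, then the closure, from 0 (fully open) to 1 (shut). In form: [[[x, y, z], twist, gripper], ...]. A call has 1 to 10 rows; each row shifts and turns the commanded pose from where the row before left it; what a row does not reach is not made up. A row lasts 1/10 s, in which the tool goes at most 50 mm and 8.59 degrees, less where a joint would pass 70% of its speed; a pose out of reach is approached as far as the arm can. A call is refused whole if a number of a shift passes 0.05 or a number of a turn 8.59, either way. A call with a gripper value outside its range is refused whole. The fingers move at their own pace and stop on an object; "force" is the grip in N (left out, the last holds). Time passes only in rows, so rows that do not move let the fingers close. It gives the time, the measured TCP pose, the force and the opening at its end, in the units of the state.
- bot.read_state(): the state, without advancing time (a new reading comes with each control period).
- bot.read_camera(name): name is "scene" or "top" or "wrist"; returns (picture, depth): 400x640x3 uint8, red, green, blue; 400x640 float32, m along the optical axis (not along the pixel's ray), 0 where there is no reading.
- bot.camera_params(name): a dict with "fx", "fy", "cx", "cy" (pixels), "cam_to_world" (4x4, takes a point from camera to world coordinates); the wrist camera has in their place "mount" (4x4, takes a point from camera to tool coordinates, whose origin is the TCP and whose axes are the flange's). Camera axes: x right, y up, looking along -z (the intrinsics and any distortion apply to the point x, -y, -z); pixel columns grow to the right and rows downward; lengths in m; the calibration is good to about 2 mm. A picture is of the moment at which its call begins: read the wrist's pose just before it. camera_params takes no time and is no camera call.
- bot.job_done(): hands the job in, once; it reports no verdict.
The state is a dict: "t": time; "joint_positions": joint angles; "joint_vel": joint speeds; "tau": joint torques, N m; "tool_pos": TCP position; "eef_rot": TCP orientation; "contact_force": force on the tool from outside, world axes, zero at the start; "wrist_torque": the same for the moment, N m; "finger_gap": finger opening in m.
Only numpy, scipy, OpenCV 4.12 (cv2) and the standard library are available. Lean on these libraries where they do the work, as an engineer would, in place of code of your own. Each camera call takes 0.05 s, during which the arm holds its last target. There are 200 camera calls.

## Task

Lift the lid off the desiccator and set it aside on the round mat, then take the bottom carton out of the stack of three and stand it flat in the desiccator together with every knobbed weighing bottle on the bench, bottles upright. The other two cartons must end up neatly stacked again, one flat on the other, in the middle of the rectangular mat. When carton and bottles are all inside, seat the lid squarely back on the desiccator, and only then turn its tap to 45 degrees, halfway between shut and open; leave the beaker standing where it is.

Things in the scene. Friction and masses are not known exactly. Their poses are not given: they have to be found in the camera images.
- desiccator: Fixed round white open-topped pot, 202 mm outside diameter, 85 mm high, wall 6 mm (inside diameter 190), floor 6 mm thick; origin at the centre of its underside on the bench, z up. A side port runs along its -x axis (towards the robot, give or take a turn) to the tap, whose axis is 165 mm from the pot's axis.
- lid: Loose round grey lid of the desiccator, about 300 to 450 g: a plug 174 mm across and 6 mm thick, above it a disc 204 mm across and 8 mm thick, and on top in the centre a black knob 32 mm across, from 22 to 48 mm above the lid's underside (thinner neck, 18 mm, below it). Origin at the centre of the plug's underside, z up. Seated, the plug sits inside the pot's mouth with about 8 mm play all round, the disc rests on the rim and the origin is 79 mm above the bench.
- tap (a joint): Angle of the desiccator's tap handle in rad: 0 shut (handle across the port, along the desiccator's y axis), 1.571 open (handle in line with the port, along its x axis), 0.785 halfway. Grows as the handle turns anticlockwise seen from above. Stays where it is left; light friction (0.06 N m). At the start it is shut or nearly so.
- tap_grip (a point): Centre of the grey tap handle, an upright flat bar 60 mm long, 12 mm thick and 28 mm high, turning about the vertical through its middle; this point is 80 mm above the bench, the handle's top 94 mm, its lower edge 66 mm. The point turns with the handle: its y axis runs along the bar's length, its x axis across the 12 mm.
- carton_bottom: Plain closed cardboard carton, 90 mm (own x) by 48 mm (own y) by 48 mm high, 90 to 240 g; origin at the centre of its underside. It starts at the bottom of the stack of three on the rectangular mat; the three look the same.
- carton_mid: Same kind of carton, in the middle of the stack at the start. Origin at the centre of its underside.
- carton_top: Same kind of carton, on top of the stack at the start. Origin at the centre of its underside.
- bottle_1: Squat amber weighing bottle, 47 mm across and 42 mm high, with a white stopper fixed on it whose round knob, 20 mm across, rises from 42 to 68 mm; about 120 g. Origin at the centre of its underside, z up. One or two of the three bottles are present.
- bottle_2: Same kind of weighing bottle, may be absent.
- bottle_3: Same kind of weighing bottle, may be absent.
- lid_mat: Thin round black mat flat on the bench, 220 mm across, 1 mm thick, for the lid; origin at its centre on the bench.
- stock_mat: Thin rectangular black mat flat on the bench, 160 mm (own x) by 120 mm (own y), 1 mm thick, where the stack of cartons stands; origin at its centre on the bench.
- beaker: Bystander: loose white plastic cup, 56 mm across, 70 mm high, open, with no knob; origin at the centre of its underside. Leave alone.
Things that resemble listed ones, but are neither listed nor needed, are in the scene too. What is shaped like the carton_top but green or yellow is not meant. There is more than one size of the lid; the one meant has the size given above.

How it is judged:
On the way, in this order (a step that is already met when the one before it is completed fails the run):
1. the lid lies, knob up and let go, on the round mat (horizontal distance between lid and lid_mat below 0.05 m and height (world z) of lid below 0.01 m and angle between lid's own z axis and vertical below 0.1 rad and contact force between the fingers and lid below 0.3 N), for 0.2 s.
2. the carton from the bottom of the stack and every bottle stand on the desiccator's floor, let go (horizontal distance between carton_bottom and desiccator below 0.075 m and height (world z) of each of carton_bottom, bottle_1, bottle_2, bottle_3 below 0.014 m and angle between each of carton_bottom, bottle_1, bottle_2, bottle_3's own z axis and vertical below 0.1 rad and contact force between the fingers and carton_bottom below 0.3 N and horizontal distance between each of bottle_1, bottle_2, bottle_3 and desiccator below 0.085 m and contact force between the fingers and bottle_1 below 0.3 N and contact force between the fingers and bottle_2 below 0.3 N and contact force between the fingers and bottle_3 below 0.3 N), for 0.2 s.
3. the lid is seated on the desiccator and let go (horizontal distance between lid and desiccator below 0.014 m and height (world z) of lid between 0.074 and 0.083 m and angle between lid's own z axis and vertical below 0.04 rad and contact force between the fingers and lid below 0.3 N), for 0.2 s.
4. the tap stands at 45 degrees, within 7 (value of joint tap between 0.663 and 0.907 rad), for 0.2 s.
At the end, for the whole second after the job is handed in: Bottom carton flat and all bottles upright on the desiccator's floor; lid seated level, centred within 14 mm; tap at 45 degrees within 7; the other two cartons stacked flat in either order, within 20 mm and 14 degrees of one another, within 35 mm of the rectangular mat's centre, at rest (all of step 4 and horizontal distance between carton_bottom and desiccator below 0.075 m and height (world z) of each of carton_bottom, bottle_1, bottle_2, bottle_3 below 0.014 m and angle between each of carton_bottom, bottle_1, bottle_2, bottle_3, carton_mid, carton_top's own z axis and vertical below 0.1 rad and horizontal distance between each of bottle_1, bottle_2, bottle_3 and desiccator below 0.085 m and horizontal distance between lid and desiccator below 0.014 m and height (world z) of lid between 0.074 and 0.083 m and angle between lid's own z axis and vertical below 0.04 rad and linear speed of each of lid, carton_mid, carton_top below 0.02 m/s and horizontal distance between each of carton_mid, carton_top and stock_mat below 0.035 m and horizontal distance between carton_mid and carton_top below 0.02 m and angle between the x axis of carton_mid and the x axis of carton_top, either way round below 0.25 rad and ((height (world z) of carton_mid below 0.008 m and height (world z) of carton_top between 0.043 and 0.056 m) or (height (world z) of carton_top below 0.008 m and height (world z) of carton_mid between 0.043 and 0.056 m))); the robot touches nothing.
It fails at once if the beaker is moved more than 40 mm or tipped over (distance of beaker from where it was at the start of the episode above 0.04 m or angle between beaker's own z axis and vertical above 0.6 rad).
Of bottle_1, bottle_2, bottle_3 only 1 to 2 are there at a start; the rules pass over those that are not, and their reading is None.
At some moment in a run one of bottle_1, bottle_2, bottle_3 may be knocked a few centimetres aside while the robot is not near it.
It also fails if it takes over 210 s, if anything falls off the work surface, if the arm or the gripper's body presses on something with over 40 N, if the wrist force passes 120 N, or if a joint passes its speed limit or range.

## Working session

There is one attempt and no reset: what is moved stays moved. The work goes in short steps, Python scripts to look and compute and a tool call to move; the robot and the scene stay as the last step left them, time stands still between calls to the robot, and variables do not carry over. Pictures are saved under pics/ and viewed, about 12 in all and at most 16, crops included, and the job is handed in when it is done.

Besides the shell and the picture viewer there is one more tool, called after "Request:" in YAML: its name, and indented under it one key for each argument. servo_tool: Moves the arm, as the interface text tells. Its arguments: {"type":"object","properties":{"plan":{"type":"array"},"force":{"type":"number"}},"required":["plan"]}

```bash
mkdir -p pics
cat > h.py <<'E'
import numpy as np, cv2
from station import bot
def cam(n):
    s=bot.read_state(); im,d=bot.read_camera(n); p=bot.camera_params(n)
    if n=='wrist':
        w,x,y,z=s['eef_rot']
        from scipy.spatial.transform import Rotation as R
        T=np.eye(4);T[:3,:3]=R.from_quat([x,y,z,w]).as_matrix();T[:3,3]=s['tool_pos']
        M=T@np.array(p['mount'])
    else: M=np.array(p['cam_to_world'])
    return im,d,p,M
def pts(d,p,M):
    v,u=np.mgrid[:d.shape[0],:d.shape[1]]
    P=np.stack([(u-p['cx'])/p['fx']*d,-(v-p['cy'])/p['fy']*d,-d],-1)
    return P@M[:3,:3].T+M[:3,3]
def save(n,im): cv2.imwrite('pics/'+n+'.png',im[:,:,::-1])
E
python3 - <<'E'
from h import *
for n in ['scene','top']:
    im,d,p,M=cam(n); save(n+'0',im); np.savez(n+'0',im=im,d=d,P=pts(d,p,M)); print(n,{k:v for k,v in p.items() if k!='cam_to_world'},M.round(3).tolist(),(d==0).mean())
print(bot.read_state()); print(bot.camera_params('wrist'))
E
```

```text
scene {'fx': 366.76507667574685, 'fy': 366.76507667574685, 'cx': 317.5694619497743, 'cy': 205.70454114485514} [[0.209, -0.633, 0.745, 1.113], [0.978, 0.149, -0.148, -0.137], [-0.017, 0.76, 0.65, 0.667], [0.0, 0.0, 0.0, 1.0]] 0.00407421875
top {'fx': 430.71131623900294, 'fy': 430.71131623900294, 'cx': 321.18124291373596, 'cy': 198.77285281464088} [[0.003, 0.999, -0.036, 0.406], [-1.0, 0.002, -0.017, 0.002], [-0.016, 0.036, 0.999, 1.232], [0.0, 0.0, 0.0, 1.0]] 0.00412890625
{'t': 0.1, 'joint_positions': array([-1.36677727e+00,  2.59241092e-01,  1.53596889e+00,  1.49109499e-05,
        1.34803433e+00, -2.02773848e-01]), 'joint_vel': array([ 0.00057791, -0.00076858, -0.00318422,  0.00033914, -0.00122973,
       -0.00022061]), 'tau': array([ 3.01667947e-03, -4.38209760e+01, -2.84644389e+01,  7.23188091e-02,
        3.62983905e-02, -7.68409200e-05]), 'tool_pos': array([ 0.21755215, -0.50459756,  0.2179184 ]), 'eef_rot': array([-8.25830019e-04,  9.79386155e-01,  2.01995241e-01,  6.75572978e-06]), 'contact_force': array([-0.19538195,  0.08082745, -0.97268904]), 'wrist_torque': array([ 0.02551456,  0.00429229, -0.03355698]), 'finger_gap': 0.09296630346310239}
{'fx': 341.9855559108502, 'fy': 341.9855559108502, 'cx': 314.8678421764093, 'cy': 201.66632204169463, 'mount': array([[ 6.47916958e-04,  9.68573735e-01,  2.48725752e-01,
         6.81769566e-02],
       [ 9.99999784e-01, -6.55861574e-04, -5.09256609e-05,
        -7.44063885e-04],
       [ 1.13804406e-04,  2.48725731e-01, -9.68573951e-01,
        -1.66342637e-01],
       [ 0.00000000e+00,  0.00000000e+00,  0.00000000e+00,
         1.00000000e+00]])}
```

View pics/top0.png

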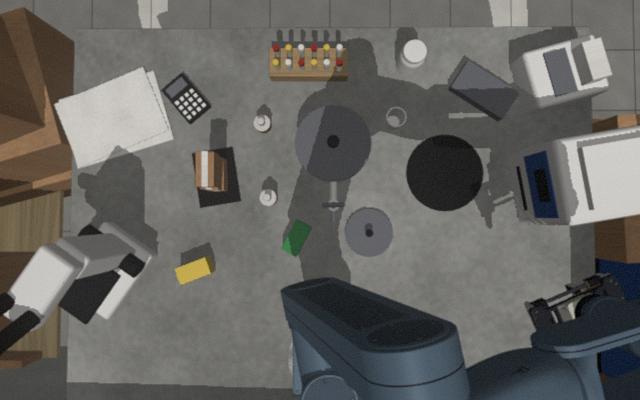

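View pics/scene0.png

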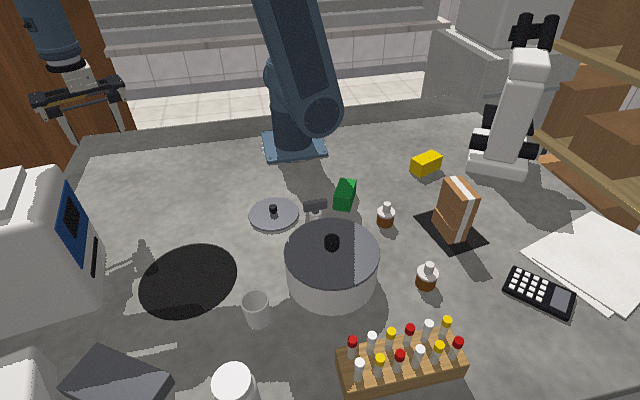

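Candidates in the top view:
- **Lid:** large grey disc on the pot (333,142) versus a smaller grey disc (368,232). I take the large one.
- **Cartons:** brown stack (210,170) versus a yellow box (195,270) and a green box (297,237). I take the brown stack.
- **Bottles:** (262,124) and (268,198).
- **Beaker:** (396,117), to be left alone. The white jar at (413,53) and the vial rack are not meant.

Next I measure them.

Run:
```python
from h import *
z=np.load('top0.npz');P=z['P'];im=z['im'].astype(int);d=z['d']
h=P[...,2]
def box(u0,v0,u1,v1): 
    m=np.zeros(h.shape,bool);m[v0:v1,u0:u1]=1;return m
def st(n,m,rect=False):
    q=P[m]; 
    if len(q)<4: print(n,len(q));return
    mn=(q.min(0)+q.max(0))/2
    s=f"{n} n={len(q)} mean={q.mean(0).round(4)} mid={mn.round(4)} ext={np.ptp(q,axis=0).round(4)} z90={np.percentile(q[:,2],90).round(4)}"
    (c,r)=cv2.minEnclosingCircle(q[:,:2].astype(np.float32)); s+=f" circ={np.round(c,4)} r={r:.4f}"
    if rect: s+=f" rect={cv2.minAreaRect((q[:,:2]*1000).astype(np.float32))}"
    print(s)
st('biglid disc',box(285,95,385,190)&(h>.083)&(h<.105))
st('biglid knob',box(320,128,346,156)&(h>.108))
st('smallid',box(335,200,400,262)&(h>.005))
blk=(im.max(-1)<45)
st('lidmat',box(400,128,490,215)&blk&(h<.02))
st('tap',box(318,190,350,220)&(h>.075),1)
st('stackall',box(180,135,245,215)&(h>.03),1)
st('stacktop',box(180,135,245,215)&(h>.13),1)
st('stockmat',box(180,135,250,215)&blk&(h<.02),1)
for n,b in [('b1',(245,105,285,140)),('b2',(252,182,285,215))]:
    st(n+' knob',box(*b)&(h>.055)); st(n+' all',box(*b)&(h>.015))
st('beaker',box(380,100,412,132)&(h>.05))
print(np.percentile(h[250:330,120:170],[5,50,95]))
def big(b,n,s=4):
    u0,v0,u1,v1=b; c=z['im'][v0:v1,u0:u1]; save(n,cv2.resize(c,None,fx=s,fy=s,interpolation=cv2.INTER_CUBIC))
big((175,95,375,245),'crop_top')
```

```text
biglid disc n=4416 mean=[ 0.5968 -0.0099  0.0931] mid=[ 0.5973 -0.0099  0.093 ] ext=[0.2016 0.2028 0.0191] z90=0.0959 circ=[ 0.5977 -0.0103] r=0.1022
biglid knob n=128 mean=[ 0.5914 -0.0095  0.1519] mid=[ 0.5081 -0.0098  0.6708] ext=[0.2051 0.031  1.1229] z90=0.1295 circ=[ 0.508  -0.0065] r=0.1029
smallid n=1895 mean=[ 0.3589 -0.1077  0.0246] mid=[ 0.362  -0.0981  0.6186] ext=[0.1698 0.2003 1.2272] z90=0.0139 circ=[ 0.3609 -0.1073] r=0.1239
lidmat n=4432 mean=[ 0.5262 -0.3292  0.001 ] mid=[ 5.263e-01 -3.292e-01  5.000e-04] ext=[0.2151 0.2146 0.0162] z90=0.0042 circ=[ 0.5267 -0.3291] r=0.1087
tap n=105 mean=[ 0.4318 -0.0128  0.1259] mid=[ 0.422  -0.0118  0.6599] ext=[0.0328 0.0557 1.1447] z90=0.0966 circ=[ 0.4304 -0.012 ] r=0.0286 rect=((423.4066467285156, -12.958621978759766), (31.4888916015625, 56.39309310913086), 7.302217960357666)
stackall n=1114 mean=[0.5152 0.3025 0.1453] mid=[0.4862 0.1723 0.6313] ext=[0.1613 0.3404 1.2019] z90=0.1467 circ=[0.486  0.1711] r=0.1873 rect=((490.3896179199219, 170.23545837402344), (363.0619812011719, 100.45589447021484), 78.71570587158203)
stacktop
[... 501 characters left out ...]
67 0.17   0.1763] mid=[0.5382 0.0997 0.6451] ext=[0.2653 0.1954 1.1744] z90=0.071 circ=[0.5382 0.0969] r=0.1632
b1 all n=242 mean=[0.6538 0.1826 0.0705] mid=[0.5454 0.1059 0.6241] ext=[0.2795 0.2077 1.2163] z90=0.0675 circ=[0.5426 0.1018] r=0.1695
b2 knob n=53 mean=[0.4456 0.1405 0.265 ] mid=[0.4343 0.0905 0.6442] ext=[0.0573 0.1769 1.176 ] z90=1.2322 circ=[0.4302 0.0905] r=0.0919
b2 all n=234 mean=[0.4517 0.1618 0.0924] mid=[0.4406 0.0968 0.6252] ext=[0.07   0.1896 1.2141] z90=0.0684 circ=[0.4322 0.0967] r=0.0984
beaker n=162 mean=[ 0.6652 -0.1776  0.1017] mid=[ 0.5519 -0.1033  0.6413] ext=[0.2925 0.2107 1.1819] z90=0.073 circ=[ 0.5492 -0.0994] r=0.1759
[-0.00337882  0.00150355  0.11198179]
```

View pics/crop_top.png

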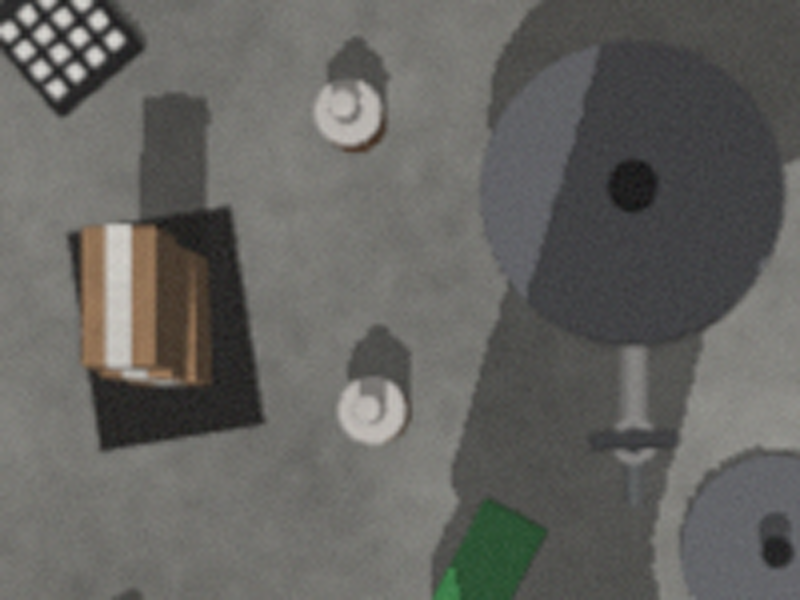

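Run:
```python
from h import *
z=np.load('top0.npz');P=z['P'];im=z['im'].astype(int);d=z['d']
h=np.where(d>0,P[...,2],-1)
def st(n,b,lo,hi,rect=0):
    u0,v0,u1,v1=b;m=np.zeros(h.shape,bool);m[v0:v1,u0:u1]=1;m&=(h>lo)&(h<hi)
    q=P[m];(c,r)=cv2.minEnclosingCircle(q[:,:2].astype(np.float32))
    print(n,len(q),'med',np.median(q,0).round(4),'mid',((q.min(0)+q.max(0))/2).round(4),'circ',np.round(c,4),round(r,4),cv2.minAreaRect((q[:,:2]*1000).astype(np.float32)) if rect else '')
st('knob',(320,128,346,156),.115,.14)
st('smalllid',(335,200,400,262),.006,.03)
st('tap',(318,190,350,220),.082,.11,1)
st('port',(325,175,345,200),.02,.08,1)
st('stacktop',(180,135,245,215),.135,.16,1)
st('mid',(180,135,245,215),.085,.105,1)
for n,b in [('b1',(245,105,285,140)),('b2',(252,182,285,215))]:
    st(n+'knob',b,.06,.08);st(n+'all',b,.03,.055)
st('beaker',(380,100,412,132),.05,.085)
```

```text
knob 122 med [ 0.5962 -0.0098  0.1266] mid [ 0.5961 -0.0098  0.1236] circ [ 0.5967 -0.0098] 0.0157 
smalllid 1643 med [ 0.3559 -0.1129  0.0097] mid [ 0.3645 -0.1077  0.0179] circ [ 0.3724 -0.1121] 0.1036 
tap 102 med [ 0.4329 -0.0131  0.0934] mid [ 0.433  -0.0118  0.0934] circ [ 0.4326 -0.0118] 0.0284 ((433.0153503417969, -11.795385360717773), (10.79852294921875, 55.66611099243164), 0.17336739599704742)
port 152 med [ 0.4764 -0.0108  0.0534] mid [ 0.4748 -0.0153  0.0494] circ [ 0.4793 -0.0164] 0.0345 ((474.1656494140625, -16.668031692504883), (53.329769134521484, 53.476470947265625), 2.9589359760284424)
stacktop 680 med [0.5222 0.3158 0.1441] mid [0.5217 0.3167 0.1428] circ [0.5219 0.3171] 0.0503 ((521.8836669921875, 316.42822265625), (90.46595001220703, 48.00336837768555), 0.6447392702102661)
mid 73 med [0.4797 0.2955 0.0997] mid [0.5194 0.3177 0.095 ] circ [0.5194 0.3177] 0.0509 ((509.7022705078125, 300.2290954589844), (42.51734161376953, 101.66493225097656), 61.06316375732422)
b1knob 44 med [0.6615 0.1876 0.0672] mid [0.6615 0.1879 0.066 ] circ [0.6618 0.188 ] 0.0099 
b1all 174 med [0.6573 0.1847 0.0423] mid [0.6622 0.1874 0.0423] circ [0.6619 0.1882] 0.0233 
b2knob 43 med [0.4548 0.1683 0.0677] mid [0.4535 0.1696 0.0678] circ [0.4541 0.1695] 0.01 
b2all 179 med [0.4531 0.1664 0.0418] mid [0.4533 0.169  0.0431] circ [0.4537 0.1695] 0.0235 
beaker 157 med [ 0.6768 -0.1842  0.068 ] mid [ 0.6714 -0.1814  0.0631] circ [ 0.6716 -0.1823] 0.0283
```

Request:
servo_tool:
  plan:
    - [[0.036, 0.0475, 0], -2.33, 0]
    - [[0.036, 0.0475, 0], -2.33, 0]
    - [[0.036, 0.0475, 0], -2.33, 0]
    - [[0.036, 0.0475, 0], -2.33, 0]
    - [[0.036, 0.0475, 0], -2.33, 0]
    - [[0.036, 0.0475, 0], -2.33, 0]
    - [[0.036, 0.0475, 0], -2.33, 0]
    - [[0.036, 0.0475, 0], -2.33, 0]
    - [[0.036, 0.0475, 0], -2.33, 0]
    - [[0.036, 0.0475, 0], -2.33, 0]
  force: 25

```text
t: 1.1
tool_pos: [0.5204, -0.1046, 0.2184]
eef_rot: [-0.0, 1.0, -0.001, -0.0]
contact_force: [0.1, -1.1, -0.1]
finger_gap: 0.0931
```

Request:
servo_tool:
  plan:
    - [[0.01, 0.01, -0.02], 0, 0.3]
    - [[0.009, 0.01, -0.03], 0, 0.3]
    - [[0, 0, -0.02], 0, 0.3]
    - [[0, 0, 0], 0, 0.3]
    - [[0, 0, 0], 0, 0.3]

```text
t: 1.6
tool_pos: [0.5384, -0.0866, 0.1486]
eef_rot: [-0.0, 1.0, 0.0, -0.001]
contact_force: [0.4, -0.5, 0.4]
finger_gap: 0.0656
```

Request:
servo_tool:
  plan:
    - [[0.015, 0.019, 0], 0, 0.3]
    - [[0.015, 0.019, 0], 0, 0.3]
    - [[0.0145, 0.0195, 0], 0, 0.3]
    - [[0.0145, 0.0195, 0], 0, 0.3]
    - [[0, 0, 0], 0, 0.3]

```text
t: 2.1
tool_pos: [0.5998, -0.0083, 0.1506]
eef_rot: [-0.0, 1.0, 0.001, 0.002]
contact_force: [-0.4, -1.2, 1.1]
finger_gap: 0.065
```

Request:
servo_tool:
  plan:
    - [[0, 0, -0.015], 0, 0.3]
    - [[0, 0, -0.02], 0, 0.3]
    - [[0, 0, -0.014], 0, 0.3]
    - [[0, 0, 0], 0, 0.3]
    - [[0, 0, 0], 0, 1]
    - [[0, 0, 0], 0, 1]
    - [[0, 0, 0], 0, 1]
    - [[0, 0, 0], 0, 1]
    - [[0, 0, 0], 0, 1]
    - [[0, 0, 0], 0, 1]

```text
t: 3.1
tool_pos: [0.598, -0.0093, 0.1002]
eef_rot: [-0.0, 1.0, 0.0, 0.0]
contact_force: [-0.7, 2.1, 2.9]
finger_gap: 0.0318
```

Request:
servo_tool:
  plan:
    - [[0, 0, 0.01], 0, 1]
    - [[0, 0, 0.02], 0, 1]
    - [[0, 0, 0.025], 0, 1]
    - [[0, 0, 0.025], 0, 1]
    - [[0, 0, 0.01], 0, 1]
    - [[0, 0, 0], 0, 1]
  force: 30

```text
t: 3.7
tool_pos: [0.5984, -0.0099, 0.1912]
eef_rot: [0.0, 1.0, 0.0, 0.001]
contact_force: [1.1, -0.3, -3.0]
finger_gap: 0.0317
```

Request:
servo_tool:
  plan:
    - [[-0.003, -0.015, 0], 0, 1]
    - [[-0.008, -0.035, 0], 0, 1]
    - [[-0.01, -0.045, 0], 0, 1]
    - [[-0.01, -0.045, 0], 0, 1]
    - [[-0.01, -0.045, 0], 0, 1]
    - [[-0.01, -0.045, 0], 0, 1]
    - [[-0.01, -0.045, 0], 0, 1]
    - [[-0.007, -0.03, 0], 0, 1]
    - [[-0.003, -0.015, 0], 0, 1]
    - [[0, 0, 0], 0, 1]

```text
t: 4.7
tool_pos: [0.525, -0.3316, 0.1879]
eef_rot: [-0.001, 1.0, -0.002, -0.001]
contact_force: [0.9, 0.1, -3.6]
finger_gap: 0.0315
```

Request:
servo_tool:
  plan:
    - [[0, 0, -0.02], 0, 1]
    - [[0, 0, -0.03], 0, 1]
    - [[0, 0, -0.03], 0, 1]
    - [[0, 0, -0.02], 0, 1]
    - [[0, 0, 0], 0, 1]

```text
t: 5.2
tool_pos: [0.5248, -0.3257, 0.0857]
eef_rot: [-0.003, 1.0, 0.001, -0.003]
contact_force: [-0.4, 0.8, -2.9]
finger_gap: 0.0316
```

Request:
servo_tool:
  plan:
    - [[0, -0.003, -0.02], 0, 1]
    - [[0, 0, -0.02], 0, 1]
    - [[0, 0, -0.012], 0, 1]
    - [[0, 0, -0.006], 0, 1]
    - [[0, 0, -0.005], 0, 1]
    - [[0, 0, 0], 0, 1]
    - [[0, 0, 0], 0, 1]

```text
t: 5.9
tool_pos: [0.5271, -0.3329, 0.0274]
eef_rot: [0.0, 1.0, 0.0, 0.0]
contact_force: [0.1, 0.1, -3.8]
finger_gap: 0.0317
```

Request:
servo_tool:
  plan:
    - [[0, 0.003, -0.003], 0, 1]
    - [[0, 0, -0.003], 0, 1]
    - [[0, 0, -0.001], 0, 1]
    - [[0, 0, 0], 0, 1]

```text
t: 6.3
tool_pos: [0.5269, -0.3295, 0.021]
eef_rot: [0.0, 1.0, 0.0, 0.0]
contact_force: [-1.4, 2.7, 5.3]
finger_gap: 0.0314
```

Request:
servo_tool:
  plan:
    - [[0, 0, 0], 0, 0.4]
    - [[0, 0, 0], 0, 0.4]
    - [[0, 0, 0], 0, 0.4]
    - [[0, 0, 0], 0, 0.4]
    - [[0, 0, 0.03], 0, 0.4]
    - [[0, 0, 0.05], 0, 0.4]
    - [[0, 0, 0.05], 0, 0.4]
    - [[0, 0, 0.05], 0, 0]
    - [[0, 0, 0.05], 0, 0]
    - [[0, 0, 0.02], 0, 0]

```text
t: 7.3
tool_pos: [0.5281, -0.3309, 0.276]
eef_rot: [0.003, 1.0, 0.0, 0.003]
contact_force: [0.1, -0.6, -0.4]
finger_gap: 0.0752
```

```bash
cat >> h.py <<'E'
def st(P,d,b,lo,hi,n='',rect=0):
    h=np.where(d>0,P[...,2],-1);u0,v0,u1,v1=b;m=np.zeros(h.shape,bool);m[v0:v1,u0:u1]=1;m&=(h>lo)&(h<hi)
    q=P[m]
    if len(q)<5: print(n,len(q));return
    (c,r)=cv2.minEnclosingCircle(q[:,:2].astype(np.float32))
    print(n,len(q),'med',np.median(q,0).round(4),'circ',np.round(c,4),round(r,4),[np.round(x,1) for x in cv2.minAreaRect((q[:,:2]*1000).astype(np.float32))] if rect else '')
E
python3 - <<'E'
from h import *
im,d,p,M=cam('top');P=pts(d,p,M);save('top1',im);s=lambda *a:st(P,d,*a)
s((285,95,385,190),.077,.095,'rim')
s((300,105,370,180),-.005,.05,'floor')
s((440,140,500,210),.0,.1,'?')
for n,b in [('b1',(245,105,285,140)),('b2',(252,182,285,215))]: s(b,.06,.08,n)
E
```

```text
rim 562 med [ 0.6081 -0.0128  0.0845] circ [ 0.5976 -0.011 ] 0.1009 
floor 4517 med [ 0.6086 -0.014   0.0056] circ [ 0.6138 -0.0149] 0.146 
? 996 med [ 0.5119 -0.3348  0.0132] circ [ 0.5195 -0.3979] 0.1287 
b1 44 med [0.6622 0.1865 0.0682] circ [0.6615 0.1881] 0.0099 
b2 41 med [0.4548 0.1683 0.0685] circ [0.4537 0.1695] 0.01
```

View pics/top1.png

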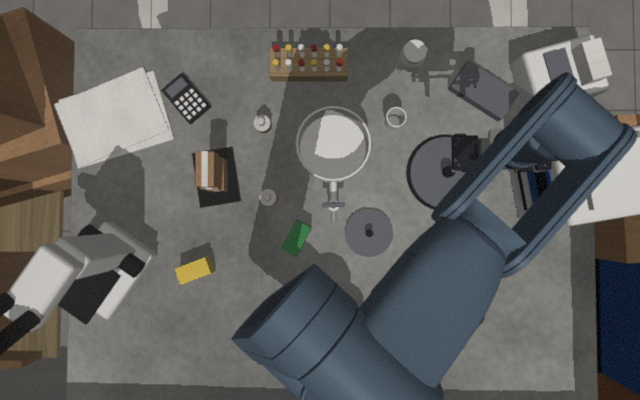

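Request:
servo_tool:
  plan:
    - [[0, 0.045, 0], 0, 0]
    - [[0, 0.045, 0], 0, 0]
    - [[0, 0.045, 0], 0, 0]
    - [[0, 0.045, 0], 0, 0]
    - [[0, 0.045, 0], 0, 0]
    - [[0, 0.045, 0], 0, 0]
    - [[0, 0.045, 0], 0, 0]
    - [[0, 0.045, 0], 0, 0]
    - [[0, 0.045, 0], 0, 0]
    - [[0, 0.045, 0], 0, 0]

```text
t: 8.35
tool_pos: [0.526, 0.1221, 0.2688]
eef_rot: [0.0, 1.0, -0.0, -0.0]
contact_force: [0.3, -0.5, -0.7]
finger_gap: 0.093
```

Request:
servo_tool:
  plan:
    - [[0, 0.045, 0], 0, 0]
    - [[0, 0.045, 0], 0, 0]
    - [[0, 0.045, 0], 0, 0]
    - [[-0.006, 0.04, -0.03], 0, 0]
    - [[0, 0.02, -0.03], 0, 0]
    - [[0, 0, 0], 0, 0]
    - [[0, 0, 0], 0, 0]

```text
t: 9.05
tool_pos: [0.5201, 0.3148, 0.2088]
eef_rot: [0.001, 1.0, 0.001, -0.001]
contact_force: [-0.6, -0.1, -0.1]
finger_gap: 0.0933
```

Request:
servo_tool:
  plan:
    - [[0.002, 0.002, -0.03], 0, 0]
    - [[0, 0, -0.03], 0, 0]
    - [[0, 0, -0.025], 0, 0]
    - [[0, 0, -0.013], 0, 0]
    - [[0, 0, 0], 0, 0]
    - [[0, 0, 0], 0, 1]
    - [[0, 0, 0], 0, 1]
    - [[0, 0, 0], 0, 1]
    - [[0, 0, 0], 0, 1]
    - [[0, 0, 0], 0, 1]
  force: 15

```text
t: 10.05
tool_pos: [0.5229, 0.3172, 0.1124]
eef_rot: [-0.0, 1.0, 0.0, 0.0]
contact_force: [0.8, -0.1, -0.1]
finger_gap: 0.0573
```

Request:
servo_tool:
  plan:
    - [[0, 0, 0.005], 0, 1]
    - [[0, 0, 0.02], 0, 1]
    - [[0, 0, 0.03], 0, 1]
    - [[0, 0, 0.02], 0, 1]
    - [[0, 0, 0], 0, 1]

```text
t: 10.55
tool_pos: [0.5244, 0.3179, 0.1902]
eef_rot: [-0.001, 1.0, 0.0, 0.003]
contact_force: [0.2, 0.4, -2.3]
finger_gap: 0.0488
```

Run:
```python
from h import *
im,d,p,M=cam('wrist');P=pts(d,p,M);save('w1',im)
im2,d2,p2,M2=cam('scene');c=im2[150:280,360:540];save('s1',np.vstack([cv2.resize(c,(640,462)) ])[:400])
save('ws',np.vstack([cv2.resize(im,(480,300)),cv2.resize(im2[100:300,340:580],(480,300))]))
h=P[...,2];print([np.percentile(h[d>0],k).round(3) for k in (1,5,20,50)])
```

```text
[np.float64(-0.001), np.float64(-0.001), np.float64(0.0), np.float64(0.006)]
```

View pics/ws.png

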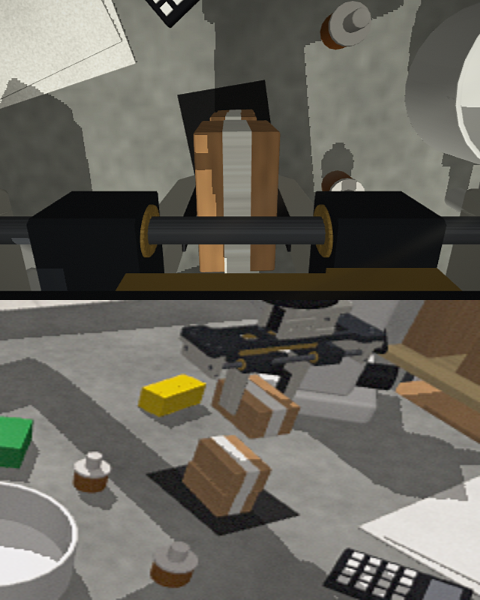

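```bash
cat >> h.py <<'E'
def plane(q):
    for _ in range(3):
        c,*_r=np.linalg.lstsq(np.c_[q[:,:2],np.ones(len(q))],q[:,2],rcond=None)
        e=abs(q[:,2]-np.c_[q[:,:2],np.ones(len(q))]@c); q=q[e<.002]
    return c,len(q),q.mean(0)
E
python3 - <<'E'
from h import *
s=bot.read_state();print(s['tool_pos'],s['finger_gap'],s['contact_force'])
im,d,p,M=cam('wrist');P=pts(d,p,M)
for v in range(130,370,12): print(v,P[v,315].round(3))
im,d,p,M=cam('top');P=pts(d,p,M)
st(P,d,(180,135,250,215),.08,.105,'mid',1);st(P,d,(180,135,250,215),.105,.3,'hi',1)
E
```

```text
[0.52241528 0.31704056 0.18644997] 0.04854856977584367 [-0.12079149  0.53074709 -2.55964169]
130 [0.575 0.317 0.001]
142 [0.563 0.317 0.001]
154 [0.561 0.317 0.096]
166 [0.566 0.318 0.191]
178 [0.565 0.318 0.216]
190 [0.56  0.318 0.214]
202 [0.555 0.318 0.214]
214 [0.549 0.317 0.214]
226 [0.545 0.317 0.216]
238 [0.539 0.317 0.215]
250 [0.533 0.317 0.214]
262 [0.528 0.317 0.214]
274 [0.522 0.317 0.214]
286 [0.516 0.317 0.215]
298 [0.552 0.318 0.287]
310 [0.55  0.318 0.289]
322 [0.547 0.318 0.288]
334 [0.492 0.317 0.215]
346 [0.485 0.317 0.215]
358 [0.479 0.317 0.215]
mid 129 med [0.4849 0.3059 0.0958] circ [0.4899 0.3193] 0.0282 [array([490.5, 319.2]), array([32.2, 47.8]), np.float64(0.5)]
hi 681 med [0.5082 0.2843 0.2908] circ [0.5169 0.2838] 0.0673 [array([521.1, 280.4]), array([ 89.6, 114.9]), np.float64(0.1)]
```

Request:
servo_tool:
  plan:
    - [[-0.015, -0.003, 0], 0, 1]
    - [[-0.03, -0.006, -0.01], 0, 1]
    - [[-0.04, -0.008, -0.02], 0, 1]
    - [[-0.04, -0.008, -0.03], 0, 1]
    - [[-0.035, -0.008, -0.03], 0, 1]
    - [[-0.015, -0.004, -0.02], 0, 1]
    - [[0, 0, -0.02], 0, 1]
    - [[0, 0, -0.02], 0, 1]
    - [[0, 0, 0], 0, 1]
    - [[0, 0, 0], 0, 1]

```text
t: 11.75
tool_pos: [0.3475, 0.2798, 0.0367]
eef_rot: [0.0, 1.0, 0.0, -0.001]
contact_force: [0.9, 0.1, -0.6]
finger_gap: 0.0485
```

Request:
servo_tool:
  plan:
    - [[0, 0, -0.008], 0, 1]
    - [[0, 0, -0.005], 0, 1]
    - [[0, 0, -0.003], 0, 1]
    - [[0, 0, 0], 0, 1]

```text
t: 12.15
tool_pos: [0.3481, 0.2801, 0.021]
eef_rot: [0.0, 1.0, 0.0, -0.0]
contact_force: [0.1, -0.2, -1.1]
finger_gap: 0.0485
```

Request:
servo_tool:
  plan:
    - [[0, 0, 0], 0, 0]
    - [[0, 0, 0], 0, 0]
    - [[0, 0, 0], 0, 0]
    - [[0, 0, 0], 0, 0]
    - [[0, 0, 0.03], 0, 0]
    - [[0, 0, 0.05], 0, 0]
    - [[0, 0, 0.05], 0, 0]
    - [[0, 0, 0.05], 0, 0]
    - [[0, 0, 0.02], 0, 0]

```text
t: 13.05
tool_pos: [0.3501, 0.2811, 0.2265]
eef_rot: [-0.002, 1.0, 0.0, 0.004]
contact_force: [0.1, 0.5, -0.8]
finger_gap: 0.0934
```

Request:
servo_tool:
  plan:
    - [[-0.02, -0.04, 0], 0, 0]
    - [[0.0, -0.04, 0], 0, 0]
    - [[0, -0.03, 0], 0, 0]
    - [[0, 0, 0], 0, 0]

```text
t: 13.45
tool_pos: [0.328, 0.1678, 0.2215]
eef_rot: [0.0, 1.0, -0.002, 0.0]
contact_force: [0.1, 0.1, 0.2]
finger_gap: 0.0932
```

Run:
```python
from h import *
im,d,p,M=cam('top');P=pts(d,p,M);save('top2',im);s=lambda *a:st(P,d,*a)
s((180,135,250,215),.085,.11,'mid',1)
s((190,205,260,265),.035,.06,'A',1)
for n,b in [('b1',(245,105,285,140)),('b2',(252,182,285,215))]: s(b,.06,.08,n)
```

```text
mid 641 med [0.5176 0.3187 0.0961] circ [0.5186 0.3192] 0.05 [array([518.7, 319.8]), array([88.5, 49.8]), np.float64(0.2)]
A 279 med [0.3727 0.2757 0.048 ] circ [0.3715 0.2775] 0.0308 [array([370., 278.]), array([44.2, 46.9]), np.float64(0.1)]
b1 47 med [0.6614 0.1867 0.0668] circ [0.6616 0.1887] 0.0103 
b2 42 med [0.4548 0.1686 0.0676] circ [0.4534 0.1693] 0.01
```

View pics/top2.png

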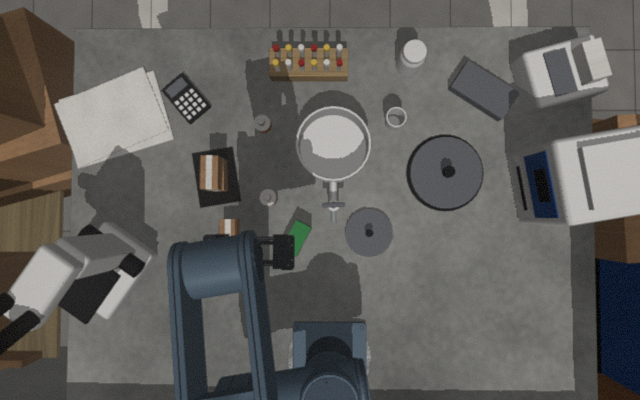

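Request:
servo_tool:
  plan:
    - [[0.025, 0.02, 0], 0, 0]
    - [[0.04, 0.032, 0], 0, 0]
    - [[0.04, 0.032, 0], 0, 0]
    - [[0.04, 0.032, 0], 0, 0]
    - [[0.03, 0.026, 0], 0, 0]
    - [[0.015, 0.01, 0], 0, 0]
    - [[0, 0, -0.04], 0, 0]
    - [[0, 0, -0.03], 0, 0]
    - [[0, 0, 0], 0, 0]
    - [[0, 0, 0], 0, 0]

```text
t: 14.5
tool_pos: [0.5149, 0.321, 0.1511]
eef_rot: [0.0, 1.0, 0.001, -0.001]
contact_force: [0.7, -0.6, 0.7]
finger_gap: 0.0927
```

Request:
servo_tool:
  plan:
    - [[0.003, -0.001, -0.03], 0, 0]
    - [[0, 0, -0.03], 0, 0]
    - [[0, 0, -0.02], 0, 0]
    - [[0, 0, 0], 0, 0]
    - [[0, 0, 0], 0, 1]
    - [[0, 0, 0], 0, 1]
    - [[0, 0, 0], 0, 1]
    - [[0, 0, 0], 0, 1]
    - [[0, 0, 0], 0, 1]
    - [[0, 0, 0], 0, 1]

```text
t: 15.5
tool_pos: [0.5186, 0.3193, 0.0717]
eef_rot: [-0.0, 1.0, -0.0, 0.0]
contact_force: [0.1, 3.9, 1.2]
finger_gap: 0.0496
```

Request:
servo_tool:
  plan:
    - [[0, 0, 0], 0, 1]
    - [[0, 0, 0], 0, 1]
    - [[0, 0, 0.01], 0, 1]
    - [[0, 0, 0.02], 0, 1]
    - [[0, 0, 0.03], 0, 1]
    - [[0, 0, 0.02], 0, 1]
    - [[0, 0, 0], 0, 1]
    - [[0, 0, 0], 0, 1]

```text
t: 16.3
tool_pos: [0.518, 0.3187, 0.151]
eef_rot: [0.0, 1.0, 0.0, -0.0]
contact_force: [-0.2, -0.7, -2.3]
finger_gap: 0.0482
```

Request:
servo_tool:
  plan:
    - [[-0.02, 0, 0], 0, 1]
    - [[-0.04, 0, 0], 0, 1]
    - [[-0.04, -0.01, 0], 0, 1]
    - [[-0.04, -0.02, 0], 0, 1]
    - [[-0.025, -0.035, 0], 0, 1]
    - [[-0.008, -0.04, 0], 0, 1]
    - [[0, -0.03, -0.01], 0, 1]
    - [[0, -0.019, -0.03], 0, 1]
    - [[0, 0, -0.03], 0, 1]
    - [[0, 0, 0], 0, 1]

```text
t: 17.3
tool_pos: [0.341, 0.1636, 0.0776]
eef_rot: [0.001, 1.0, -0.001, -0.005]
contact_force: [-1.4, 0.0, -1.7]
finger_gap: 0.048
```

Request:
servo_tool:
  plan:
    - [[0, 0, -0.02], 0, 1]
    - [[0, 0, -0.015], 0, 1]
    - [[0, 0, -0.007], 0, 1]
    - [[0, 0, 0], 0, 1]
    - [[0, 0, 0], 0, 1]

```text
t: 17.8
tool_pos: [0.3456, 0.1652, 0.0397]
eef_rot: [-0.0, 1.0, 0.0, 0.0]
contact_force: [0.7, 0.2, -1.5]
finger_gap: 0.048
```

Request:
servo_tool:
  plan:
    - [[0, 0, -0.008], 0, 1]
    - [[0, 0, -0.005], 0, 1]
    - [[0, 0, -0.003], 0, 1]
    - [[0, 0, 0], 0, 1]
    - [[0, 0, 0], 0, 0]
    - [[0, 0, 0], 0, 0]
    - [[0, 0, 0], 0, 0]
    - [[0, 0, 0], 0, 0]
    - [[0, 0, 0.03], 0, 0]
    - [[0, 0, 0.05], 0, 0]

```text
t: 18.8
tool_pos: [0.3427, 0.1642, 0.102]
eef_rot: [0.001, 1.0, -0.0, -0.004]
contact_force: [1.3, 0.7, -0.0]
finger_gap: 0.0902
```

Request:
servo_tool:
  plan:
    - [[0, 0, 0.04], 0, 0]
    - [[0, 0, 0.03], 0, 0]
    - [[0.02, 0, 0.01], 0, 0]
    - [[0.03, 0.02, 0], 0, 0]
    - [[0, 0, 0], 0, 0]

```text
t: 19.3
tool_pos: [0.3988, 0.1859, 0.184]
eef_rot: [-0.0, 1.0, -0.0, 0.002]
contact_force: [-0.5, 0.4, -0.3]
finger_gap: 0.0927
```

Run:
```python
from h import *
print(bot.read_state()['tool_pos'])
im,d,p,M=cam('top');P=pts(d,p,M);save('top3',im);s=lambda *a:st(P,d,*a)
s((180,135,250,215),.035,.06,'bot',1)
s((180,135,250,215),.06,.12,'bothi?',1)
s((190,205,290,265),.035,.06,'AB',1)
for n,b in [('b1',(245,105,285,140)),('b2',(252,182,285,215))]: s(b,.06,.08,n)
m=(d>0)&(im.max(-1)<45)&(P[...,2]<.02);m[:,:175]=0;m[:,255:]=0;m[:135]=0;m[215:]=0
print(cv2.minAreaRect((P[m][:,:2]*1000).astype(np.float32)))
```

```text
[0.39883318 0.18593162 0.1840444 ]
bot 590 med [0.5168 0.3153 0.0478] circ [0.5182 0.3167] 0.0503 [array([517.1, 316.3]), array([89.9, 49.7]), np.float64(1.6)]
bothi? 0
AB 618 med [0.3183 0.1763 0.0481] circ [0.3028 0.2339] 0.1285 [array([331.7, 238.8]), array([ 95.7, 255.8]), np.float64(9.7)]
b1 47 med [0.6608 0.1868 0.0676] circ [0.6618 0.188 ] 0.0101 
b2 42 med [0.4548 0.1684 0.0675] circ [0.4539 0.1698] 0.0101 
((531.4188232421875, 328.68402099609375), (120.84266662597656, 119.64056396484375), 10.624459266662598)
```

Request:
servo_tool:
  plan:
    - [[0.03, 0.033, 0], 0, 0]
    - [[0.04, 0.045, 0], 0, 0]
    - [[0.03, 0.033, 0], 0, 0]
    - [[0.0185, 0.0195, 0], 0, 0]
    - [[0, 0, -0.03], 0, 0]
    - [[0, 0, -0.04], 0, 0]
    - [[0, 0, -0.03], 0, 0]
    - [[0, 0, 0], 0, 0]
    - [[0, 0, 0], 0, 0]

```text
t: 20.25
tool_pos: [0.5063, 0.3073, 0.0833]
eef_rot: [0.0, 1.0, 0.0, -0.001]
contact_force: [1.1, -0.4, 0.5]
finger_gap: 0.0927
```

Request:
servo_tool:
  plan:
    - [[0.006, 0.005, 0], 1.6, 0]
    - [[0.005, 0.004, -0.02], 0, 0]
    - [[0, 0, -0.025], 0, 0]
    - [[0, 0, -0.013], 0, 0]
    - [[0, 0, 0], 0, 0]
    - [[0, 0, 0], 0, 1]
    - [[0, 0, 0], 0, 1]
    - [[0, 0, 0], 0, 1]
    - [[0, 0, 0], 0, 1]
    - [[0, 0, 0], 0, 1]

```text
t: 21.25
tool_pos: [0.5183, 0.3169, 0.0257]
eef_rot: [-0.0, 1.0, 0.014, 0.0]
contact_force: [0.1, -0.4, -0.5]
finger_gap: 0.0574
```

Request:
servo_tool:
  plan:
    - [[0, 0, 0], 0, 1]
    - [[0, 0, 0], 0, 1]
    - [[0, 0, 0], 0, 1]
    - [[0, 0, 0.01], 0, 1]
    - [[0, 0, 0.03], 0, 1]
    - [[0, 0, 0.04], 0, 1]
    - [[0, 0, 0.04], 0, 1]
    - [[0, 0, 0.04], 0, 1]
    - [[0, 0, 0.02], 0, 1]
    - [[0, 0, 0], 0, 1]

```text
t: 22.25
tool_pos: [0.5197, 0.3173, 0.2094]
eef_rot: [-0.001, 1.0, 0.014, 0.003]
contact_force: [-0.0, -1.1, -1.6]
finger_gap: 0.0481
```

Request:
servo_tool:
  plan:
    - [[0.005, -0.02, 0], -1.6, 1]
    - [[0.01, -0.04, 0], 0, 1]
    - [[0.01, -0.045, 0], 0, 1]
    - [[0.01, -0.045, 0], 0, 1]
    - [[0.01, -0.045, 0], 0, 1]
    - [[0.01, -0.045, 0], 0, 1]
    - [[0.01, -0.045, 0], 0, 1]
    - [[0.008, -0.04, 0], 0, 1]
    - [[0.004, -0.025, 0], 0, 1]
    - [[0.002, -0.011, 0], 0, 1]

```text
t: 23.25
tool_pos: [0.5961, -0.0468, 0.203]
eef_rot: [-0.0, 1.0, -0.001, -0.002]
contact_force: [0.6, -0.3, -1.7]
finger_gap: 0.048
```

Request:
servo_tool:
  plan:
    - [[0, 0, 0], 0, 1]
    - [[0, 0, 0], 0, 1]

```text
t: 23.45
tool_pos: [0.5963, -0.043, 0.2043]
eef_rot: [-0.001, 1.0, 0.0, -0.001]
contact_force: [0.3, 0.2, -1.4]
finger_gap: 0.048
```

Request:
servo_tool:
  plan:
    - [[0.002, -0.001, -0.02], 0, 1]
    - [[0, 0, -0.03], 0, 1]
    - [[0, 0, -0.03], 0, 1]
    - [[0, 0, -0.03], 0, 1]
    - [[0, 0, -0.03], 0, 1]
    - [[0, 0, -0.01], 0, 1]
    - [[0, 0, 0], 0, 1]
    - [[0, 0, 0], 0, 1]

```text
t: 24.25
tool_pos: [0.5999, -0.0446, 0.0565]
eef_rot: [0.0, 1.0, 0.001, 0.001]
contact_force: [-0.1, 0.5, -1.2]
finger_gap: 0.048
```

Request:
servo_tool:
  plan:
    - [[0, 0, -0.012], 0, 1]
    - [[0, 0, -0.008], 0, 1]
    - [[0, 0, -0.0045], 0, 1]
    - [[0, 0, -0.001], 0, 1]
    - [[0, 0, 0], 0, 1]
    - [[0, 0, 0], 0, 0.35]
    - [[0, 0, 0], 0, 0.35]
    - [[0, 0, 0], 0, 0.35]
    - [[0, 0, 0], 0, 0.35]

```text
t: 25.15
tool_pos: [0.5991, -0.0453, 0.0296]
eef_rot: [0.0, 1.0, 0.0, 0.0]
contact_force: [-0.3, -0.7, -0.1]
finger_gap: 0.06
```

Request:
servo_tool:
  plan:
    - [[0, 0, 0.02], 0, 0.35]
    - [[0, 0, 0.04], 0, 0.35]
    - [[0, 0, 0.04], 0, 0.35]
    - [[0, 0, 0.04], 0, 0.35]
    - [[0, 0, 0.02], 0, 0.35]
    - [[-0.02, 0.03, 0], 0, 0.35]
    - [[-0.04, 0.04, 0], 0, 0.35]
    - [[-0.04, 0.04, 0], 0, 0.35]
    - [[0, 0.04, 0], 0, 0.35]
    - [[0, 0, 0], 0, 0.35]

```text
t: 26.15
tool_pos: [0.5069, 0.0994, 0.1901]
eef_rot: [-0.001, 1.0, 0.002, 0.0]
contact_force: [0.5, -0.0, 0.7]
finger_gap: 0.0604
```

Run:
```python
from h import *
print(bot.read_state()['tool_pos'])
im,d,p,M=cam('top');P=pts(d,p,M);save('top4',im);s=lambda *a:st(P,d,*a)
s((290,95,380,190),.035,.065,'carton',1)
s((285,95,385,190),.077,.095,'rim')
for n,b in [('b1',(235,95,295,150)),('b2',(242,172,295,225))]: s(b,.06,.08,n)
```

```text
[0.50687249 0.09942416 0.19010647]
carton 842 med [ 0.6044 -0.0435  0.0536] circ [ 0.5839 -0.0101] 0.1091 [array([594.5, -36.8]), array([213.6, 143.3]), np.float64(19.3)]
rim 392 med [ 0.6453 -0.0544  0.0844] circ [ 0.5977 -0.0111] 0.1009 
b1 37 med [0.6626 0.1882 0.0678] circ [0.662  0.1874] 0.0101 
b2 42 med [0.4548 0.1682 0.0683] circ [0.4534 0.1693] 0.0099
```

View pics/top4.png

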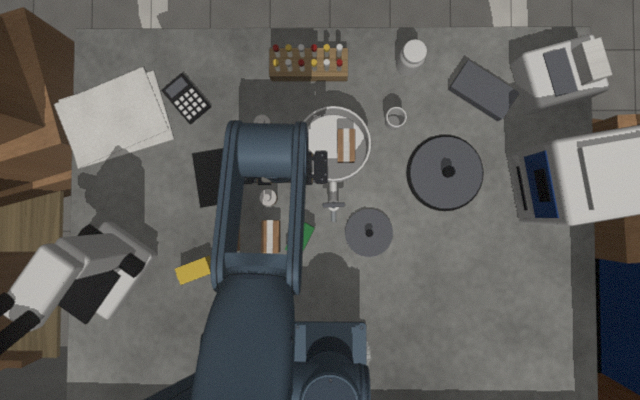

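Request:
servo_tool:
  plan:
    - [[-0.02, 0.025, 0], 0, 0.4]
    - [[-0.02, 0.025, 0], 0, 0.4]
    - [[-0.013, 0.02, 0], 0, 0.4]
    - [[0, 0, -0.03], 0, 0.4]
    - [[0, 0, -0.04], 0, 0.4]
    - [[0, 0, -0.02], 0, 0.4]
    - [[0, 0, 0], 0, 0.4]
    - [[0, 0, 0], 0, 0.4]
  force: 15

```text
t: 27.0
tool_pos: [0.4562, 0.1647, 0.1]
eef_rot: [0.0, 1.0, -0.0, -0.0]
contact_force: [-0.0, 0.9, -0.3]
finger_gap: 0.0556
```

Request:
servo_tool:
  plan:
    - [[-0.002, 0.0045, -0.01], 0, 0.4]
    - [[0, 0, -0.025], 0, 0.4]
    - [[0, 0, -0.018], 0, 0.4]
    - [[0, 0, 0], 0, 0.4]
    - [[0, 0, 0], 0, 1]
    - [[0, 0, 0], 0, 1]
    - [[0, 0, 0], 0, 1]
    - [[0, 0, 0], 0, 1]
    - [[0, 0, 0], 0, 1]
    - [[0, 0, 0], 0, 1]

```text
t: 28.0
tool_pos: [0.4536, 0.1701, 0.0471]
eef_rot: [-0.0, 1.0, 0.0, 0.0]
contact_force: [0.3, 0.3, 1.4]
finger_gap: 0.0195
```

Request:
servo_tool:
  plan:
    - [[0, 0, 0], 0, 1]
    - [[0, 0, 0.01], 0, 1]
    - [[0, 0, 0.03], 0, 1]
    - [[0, 0, 0.04], 0, 1]
    - [[0, 0, 0.04], 0, 1]
    - [[0, 0, 0.02], 0, 1]
    - [[0, 0, 0], 0, 1]

```text
t: 28.7
tool_pos: [0.4553, 0.1702, 0.1903]
eef_rot: [-0.0, 1.0, 0.0, 0.003]
contact_force: [0.4, -0.4, -1.4]
finger_gap: 0.0198
```

Request:
servo_tool:
  plan:
    - [[0.015, -0.02, 0], 0, 1]
    - [[0.03, -0.038, 0], 0, 1]
    - [[0.03, -0.038, 0], 0, 1]
    - [[0.022, -0.03, 0], 0, 1]
    - [[0.01, -0.013, 0], 0, 1]
    - [[0, 0, 0], 0, 1]
    - [[0, 0, 0], 0, 1]

```text
t: 29.4
tool_pos: [0.559, 0.0316, 0.1855]
eef_rot: [-0.001, 1.0, -0.0, -0.002]
contact_force: [0.4, 0.2, -1.3]
finger_gap: 0.0195
```

Request:
servo_tool:
  plan:
    - [[0, 0, -0.02], 0, 1]
    - [[0, 0, -0.03], 0, 1]
    - [[0, 0, -0.02], 0, 1]
    - [[0, 0, -0.02], 0, 1]
    - [[0, 0, 0], 0, 1]
    - [[0, 0, 0], 0, 1]

```text
t: 30.0
tool_pos: [0.5595, 0.0323, 0.0969]
eef_rot: [-0.0, 1.0, 0.001, -0.001]
contact_force: [0.4, 0.6, -0.4]
finger_gap: 0.0195
```

Request:
servo_tool:
  plan:
    - [[0, 0, -0.02], 0, 1]
    - [[0, 0, -0.012], 0, 1]
    - [[0, 0, -0.008], 0, 1]
    - [[0, 0, -0.004], 0, 1]
    - [[0, 0, 0], 0, 1]
    - [[0, 0, 0], 0, 1]

```text
t: 30.6
tool_pos: [0.5607, 0.0309, 0.0532]
eef_rot: [0.0, 1.0, 0.0, 0.0]
contact_force: [-0.0, 0.2, -1.0]
finger_gap: 0.0196
```

Request:
servo_tool:
  plan:
    - [[0, 0, 0], 0, 0.6]
    - [[0, 0, 0], 0, 0.6]
    - [[0, 0, 0], 0, 0.6]
    - [[0, 0, 0.02], 0, 0.6]
    - [[0, 0, 0.04], 0, 0.6]
    - [[0, 0, 0.04], 0, 0.6]
    - [[0, 0, 0.04], 0, 0.6]
    - [[-0.03, 0.02, 0], 0, 0.4]
    - [[-0.03, 0.04, 0], 0, 0.4]
    - [[0, 0, 0], 0, 0.4]

```text
t: 31.6
tool_pos: [0.4967, 0.0944, 0.1933]
eef_rot: [-0.001, 1.0, 0.002, -0.001]
contact_force: [0.6, -0.3, 0.4]
finger_gap: 0.0546
```

Run:
```python
from h import *
print(bot.read_state()['tool_pos'])
im,d,p,M=cam('top');P=pts(d,p,M);save('top5',im);s=lambda *a:st(P,d,*a)
s((300,110,370,180),.066,.08,'b2 in',1);s((335,115,365,175),.045,.06,'cart',1)
s((235,95,295,150),.06,.08,'b1')
im,d,p,M=cam('scene');save('scene5',im)
```

```text
[0.49671192 0.09440388 0.19325835]
b2 in 113 med [ 0.6583 -0.0427  0.073 ] circ [ 0.5973 -0.0115] 0.1003 [array([597.8, -23.7]), array([196. , 163.9]), np.float64(12.8)]
cart 584 med [ 0.6011 -0.0464  0.0541] circ [ 0.5999 -0.0642] 0.0819 [array([600.4, -57.5]), array([ 72.2, 160.8]), np.float64(86.0)]
b1 46 med [0.6608 0.1878 0.0674] circ [0.6618 0.1883] 0.01
```

View pics/scene5.png

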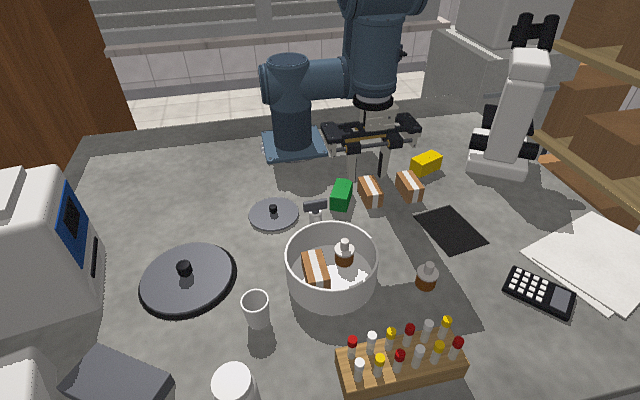

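Request:
servo_tool:
  plan:
    - [[0.02, 0.015, 0], 0, 0.4]
    - [[0.04, 0.022, 0], 0, 0.4]
    - [[0.04, 0.022, 0], 0, 0.4]
    - [[0.04, 0.022, 0], 0, 0.4]
    - [[0.025, 0.0125, 0], 0, 0.4]
    - [[0, 0, -0.03], 0, 0.4]
    - [[0, 0, -0.04], 0, 0.4]
    - [[0, 0, -0.02], 0, 0.4]
    - [[0, 0, 0], 0, 0.4]
    - [[0, 0, 0], 0, 0.4]

```text
t: 32.7
tool_pos: [0.6662, 0.1836, 0.1026]
eef_rot: [0.0, 1.0, -0.0, -0.0]
contact_force: [-0.4, 0.8, 0.7]
finger_gap: 0.0559
```

Request:
servo_tool:
  plan:
    - [[-0.0045, 0.0045, -0.01], 0, 0.4]
    - [[0, 0, -0.025], 0, 0.4]
    - [[0, 0, -0.02], 0, 0.4]
    - [[0, 0, 0], 0, 0.4]
    - [[0, 0, 0], 0, 1]
    - [[0, 0, 0], 0, 1]
    - [[0, 0, 0], 0, 1]
    - [[0, 0, 0], 0, 1]
    - [[0, 0, 0], 0, 1]
    - [[0, 0, 0], 0, 1]

```text
t: 33.7
tool_pos: [0.6612, 0.1891, 0.0483]
eef_rot: [-0.0, 1.0, 0.0, 0.001]
contact_force: [0.2, -0.1, 1.4]
finger_gap: 0.0196
```

Request:
servo_tool:
  plan:
    - [[0, 0, 0], 0, 1]
    - [[0, 0, 0.01], 0, 1]
    - [[0, 0, 0.03], 0, 1]
    - [[0, 0, 0.04], 0, 1]
    - [[0, 0, 0.04], 0, 1]
    - [[0, 0, 0.02], 0, 1]
    - [[0, 0, 0], 0, 1]

```text
t: 34.4
tool_pos: [0.6629, 0.1892, 0.1925]
eef_rot: [-0.0, 1.0, 0.0, 0.004]
contact_force: [0.3, 0.1, -1.4]
finger_gap: 0.0195
```

Request:
servo_tool:
  plan:
    - [[-0.003, -0.018, 0], 0, 1]
    - [[-0.007, -0.04, 0], 0, 1]
    - [[-0.007, -0.04, 0], 0, 1]
    - [[-0.007, -0.04, 0], 0, 1]
    - [[-0.003, -0.02, 0], 0, 1]
    - [[0, 0, 0], 0, 1]
    - [[0, 0, -0.02], 0, 1]
    - [[0, 0, -0.03], 0, 1]
    - [[0, 0, 0], 0, 1]
    - [[0, 0, 0], 0, 1]

```text
t: 35.4
tool_pos: [0.6327, 0.0315, 0.1364]
eef_rot: [-0.0, 1.0, 0.0, -0.002]
contact_force: [1.0, 0.2, 0.1]
finger_gap: 0.0193
```

Request:
servo_tool:
  plan:
    - [[0.001, 0, -0.02], 0, 1]
    - [[0, 0, -0.03], 0, 1]
    - [[0, 0, -0.015], 0, 1]
    - [[0, 0, -0.007], 0, 1]
    - [[0, 0, -0.005], 0, 1]
    - [[0, 0, 0], 0, 1]
    - [[0, 0, 0], 0, 1]

```text
t: 36.1
tool_pos: [0.6357, 0.0309, 0.062]
eef_rot: [0.0, 1.0, 0.0, 0.001]
contact_force: [0.6, 0.5, -1.2]
finger_gap: 0.0197
```

Request:
servo_tool:
  plan:
    - [[0, 0, -0.004], 0, 1]
    - [[0, 0, -0.0035], 0, 1]
    - [[0, 0, 0], 0, 1]
    - [[0, 0, 0], 0, 1]
    - [[0, 0, 0], 0, 0.6]
    - [[0, 0, 0], 0, 0.6]
    - [[0, 0, 0], 0, 0.6]
    - [[0, 0, 0.02], 0, 0.6]
    - [[0, 0, 0.04], 0, 0.6]
    - [[0, 0, 0.04], 0, 0.6]

```text
t: 37.1
tool_pos: [0.6339, 0.0309, 0.1531]
eef_rot: [-0.0, 1.0, -0.0, -0.002]
contact_force: [1.1, -0.3, 0.0]
finger_gap: 0.037
```

Request:
servo_tool:
  plan:
    - [[-0.02, 0.02, 0.03], 0, 0]
    - [[-0.04, 0.035, 0.01], 0, 0]
    - [[-0.045, 0.035, 0], 0, 0]
    - [[-0.045, 0.035, 0], 0, 0]
    - [[-0.045, 0.035, 0], 0, 0]
    - [[-0.045, 0.03, 0], 0, 0]
    - [[-0.025, 0.01, 0], 0, 0]
    - [[0, 0, 0], 0, 0]

```text
t: 37.9
tool_pos: [0.3893, 0.2143, 0.1925]
eef_rot: [-0.0, 1.0, 0.002, -0.001]
contact_force: [1.2, -0.8, -0.2]
finger_gap: 0.0919
```

Run:
```python
from h import *
print(bot.read_state()['tool_pos'])
im,d,p,M=cam('wrist');P=pts(d,p,M);save('w6',im)
im2,d2,p2,M2=cam('scene');save('s6',im2);P2=pts(d2,p2,M2)
im3,d3,p3,M3=cam('top');P3=pts(d3,p3,M3)
for n,(Q,D) in {'wrist':(P,d),'scene':(P2,d2),'top':(P3,d3)}.items():
  m0=(D>0)&(Q[...,0]>.27)&(Q[...,0]<.41)&(Q[...,2]>.04)&(Q[...,2]<.056)
  for nm,y0,y1 in [('B',.11,.22),('A',.225,.34)]:
    q=Q[m0&(Q[...,1]>y0)&(Q[...,1]<y1)]
    if len(q)>10: print(n,nm,len(q),[np.round(x,1) for x in cv2.minAreaRect((q[:,:2]*1000).astype(np.float32))])
```

```text
[0.38925847 0.21434    0.19247318]
wrist B 4506 [array([343.9, 165.8]), array([48.3, 91.2]), np.float64(89.9)]
wrist A 4443 [array([346.9, 281.6]), array([91. , 48.2]), np.float64(0.0)]
scene B 418 [array([348.6, 150.9]), array([94.9, 77.4]), np.float64(2.4)]
scene A 401 [array([330.2, 286.7]), array([ 71.7, 143.4]), np.float64(72.6)]
top B 377 [array([345.6, 150.1]), array([87.9, 75. ]), np.float64(1.3)]
top A 11 [array([276.9, 337.8]), array([14.8,  4.4]), np.float64(20.1)]
```

View pics/s6.png

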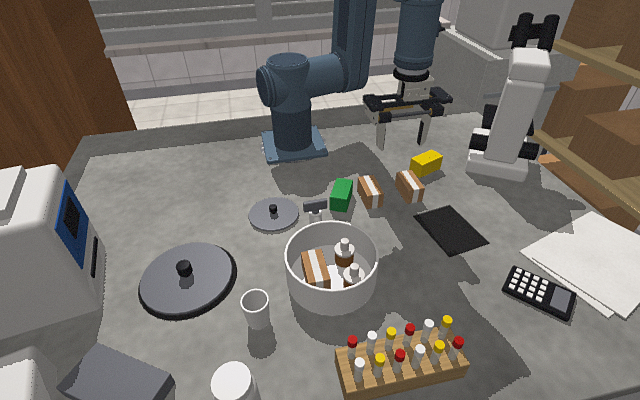

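Request:
servo_tool:
  plan:
    - [[-0.015, 0.025, 0], 0, 0]
    - [[-0.02, 0.03, 0], 0, 0]
    - [[-0.007, 0.012, 0], 0, 0]
    - [[0, 0, -0.03], 0, 0]
    - [[0, 0, -0.04], 0, 0]
    - [[0, 0, -0.04], 0, 0]
    - [[0, 0, 0], 0, 0]
    - [[0, 0, 0], 0, 0]

```text
t: 38.85
tool_pos: [0.3518, 0.2797, 0.0825]
eef_rot: [0.0, 1.0, -0.001, -0.001]
contact_force: [-0.6, -0.0, 0.1]
finger_gap: 0.0929
```

Request:
servo_tool:
  plan:
    - [[-0.005, 0.002, -0.02], 0, 0]
    - [[0, 0, -0.025], 0, 0]
    - [[0, 0, -0.014], 0, 0]
    - [[0, 0, 0], 0, 0]
    - [[0, 0, 0], 0, 1]
    - [[0, 0, 0], 0, 1]
    - [[0, 0, 0], 0, 1]
    - [[0, 0, 0], 0, 1]
    - [[0, 0, 0], 0, 1]
    - [[0, 0, 0], 0, 1]
  force: 15

```text
t: 39.85
tool_pos: [0.3459, 0.2821, 0.0236]
eef_rot: [0.0, 1.0, 0.0, 0.0]
contact_force: [0.3, -1.1, 1.4]
finger_gap: 0.0497
```

Request:
servo_tool:
  plan:
    - [[0, 0, 0], 0, 1]
    - [[0, 0, 0], 0, 1]
    - [[0, 0, 0.01], 0, 1]
    - [[0, 0, 0.02], 0, 1]
    - [[0, 0, 0.03], 0, 1]
    - [[0, 0, 0.02], 0, 1]
    - [[0, 0, 0], 0, 1]
    - [[0, 0, 0], 0, 1]

```text
t: 40.65
tool_pos: [0.3457, 0.2822, 0.1034]
eef_rot: [-0.0, 1.0, 0.0, 0.0]
contact_force: [-0.2, -0.1, -2.6]
finger_gap: 0.0479
```

Request:
servo_tool:
  plan:
    - [[0.015, 0.004, 0], 0, 1]
    - [[0.035, 0.009, 0], 0, 1]
    - [[0.04, 0.01, 0], 0, 1]
    - [[0.04, 0.01, 0], 0, 1]
    - [[0.027, 0.006, 0], 0, 1]
    - [[0.012, 0.003, 0], 0, 1]
    - [[0, 0, -0.02], 0, 1]
    - [[0, 0, -0.02], 0, 1]
    - [[0, 0, 0], 0, 1]
    - [[0, 0, 0], 0, 1]

```text
t: 41.65
tool_pos: [0.5137, 0.3237, 0.0619]
eef_rot: [0.001, 1.0, 0.0, -0.002]
contact_force: [0.3, 0.3, -0.9]
finger_gap: 0.0479
```

Request:
servo_tool:
  plan:
    - [[0, 0, -0.015], 0, 1]
    - [[0, 0, -0.012], 0, 1]
    - [[0, 0, -0.006], 0, 1]
    - [[0, 0, -0.0035], 0, 1]
    - [[0, 0, 0], 0, 1]
    - [[0, 0, 0], 0, 1]

```text
t: 42.25
tool_pos: [0.5151, 0.3243, 0.0274]
eef_rot: [-0.0, 1.0, 0.0, 0.0]
contact_force: [-1.4, 0.3, -1.7]
finger_gap: 0.048
```

Request:
servo_tool:
  plan:
    - [[0, 0, 0], 0, 0]
    - [[0, 0, 0], 0, 0]
    - [[0, 0, 0], 0, 0]
    - [[0, 0, 0], 0, 0]
    - [[0, 0, 0.03], 0, 0]
    - [[0, 0, 0.04], 0, 0]
    - [[0, 0, 0.04], 0, 0]
    - [[0, 0, 0.03], 0, 0]
    - [[-0.03, -0.03, 0], 0, 0]
    - [[-0.04, -0.04, 0], 0, 0]

```text
t: 43.25
tool_pos: [0.4506, 0.259, 0.1683]
eef_rot: [-0.001, 1.0, 0.001, 0.002]
contact_force: [-0.6, -0.8, 0.2]
finger_gap: 0.0933
```

Request:
servo_tool:
  plan:
    - [[-0.04, -0.03, 0], 0, 0]
    - [[-0.04, -0.03, 0], 0, 0]
    - [[-0.02, -0.028, 0], 0, 0]
    - [[0, 0, 0], 0, 0]
    - [[0, 0, 0], 0, 0]

```text
t: 43.75
tool_pos: [0.3499, 0.1707, 0.1677]
eef_rot: [-0.0, 1.0, -0.001, 0.001]
contact_force: [0.8, -0.7, 0.4]
finger_gap: 0.0934
```

Run:
```python
from h import *
im,d,p,M=cam('top');P=pts(d,p,M);st(P,d,(180,135,250,215),.04,.06,'A on mat',1)
```

```text
A on mat 566 med [0.5166 0.321  0.0482] circ [0.5183 0.3222] 0.0496 [array([516.9, 322.2]), array([89.3, 50.4]), np.float64(0.5)]
```

Request:
servo_tool:
  plan:
    - [[-0.006, -0.005, -0.02], 0, 0]
    - [[0, 0, -0.04], 0, 0]
    - [[0, 0, -0.04], 0, 0]
    - [[0, 0, -0.02], 0, 0]
    - [[0, 0, 0], 0, 0]
    - [[0, 0, 0], 0, 0]

```text
t: 44.4
tool_pos: [0.3442, 0.1664, 0.0467]
eef_rot: [0.0, 1.0, 0.0, -0.0]
contact_force: [0.3, -0.4, -0.2]
finger_gap: 0.0931
```

Request:
servo_tool:
  plan:
    - [[0, 0, -0.015], 0, 0]
    - [[0, 0, -0.008], 0, 0]
    - [[0, 0, 0], 0, 0]
    - [[0, 0, 0], 0, 1]
    - [[0, 0, 0], 0, 1]
    - [[0, 0, 0], 0, 1]
    - [[0, 0, 0], 0, 1]
    - [[0, 0, 0], 0, 1]
    - [[0, 0, 0], 0, 1]
    - [[0, 0, 0], 0, 1]

```text
t: 45.4
tool_pos: [0.3435, 0.1657, 0.024]
eef_rot: [0.0, 1.0, 0.0, 0.0]
contact_force: [-0.1, 0.1, 1.5]
finger_gap: 0.0481
```

Request:
servo_tool:
  plan:
    - [[0, 0, 0], 0, 1]
    - [[0, 0, 0.01], 0, 1]
    - [[0, 0, 0.03], 0, 1]
    - [[0, 0, 0.04], 0, 1]
    - [[0, 0, 0.03], 0, 1]
    - [[0, 0, 0.01], 0, 1]
    - [[0, 0, 0], 0, 1]
    - [[0, 0, 0], 0, 1]

```text
t: 46.2
tool_pos: [0.3425, 0.1657, 0.1426]
eef_rot: [0.0, 1.0, 0.0, -0.001]
contact_force: [-0.0, -0.1, -1.7]
finger_gap: 0.0478
```

Request:
servo_tool:
  plan:
    - [[0.015, 0.013, 0], 0, 1]
    - [[0.035, 0.032, 0], 0, 1]
    - [[0.035, 0.032, 0], 0, 1]
    - [[0.035, 0.032, 0], 0, 1]
    - [[0.033, 0.03, 0], 0, 1]
    - [[0.02, 0.018, 0], 0, 1]
    - [[0, 0, 0], 0, 1]
    - [[0, 0, -0.02], 0, 1]
    - [[0, 0, 0], 0, 1]
    - [[0, 0, 0], 0, 1]

```text
t: 47.2
tool_pos: [0.5148, 0.3219, 0.1222]
eef_rot: [0.001, 1.0, -0.0, -0.002]
contact_force: [0.4, -0.5, -2.8]
finger_gap: 0.0477
```

Request:
servo_tool:
  plan:
    - [[0.001, 0, -0.02], 0, 1]
    - [[0, 0, -0.015], 0, 1]
    - [[0, 0, -0.007], 0, 1]
    - [[0, 0, -0.004], 0, 1]
    - [[0, 0, -0.0025], 0, 1]
    - [[0, 0, 0], 0, 1]
    - [[0, 0, 0], 0, 1]

```text
t: 47.9
tool_pos: [0.5179, 0.323, 0.0762]
eef_rot: [-0.0, 1.0, 0.0, 0.001]
contact_force: [-0.0, -0.2, -2.1]
finger_gap: 0.0483
```

Release and go to the lid on the round mat (0.527,-0.329).

Request:
servo_tool:
  plan:
    - [[0, 0, -0.003], 0, 1]
    - [[0, 0, 0], 0, 1]
    - [[0, 0, 0], 0, 0]
    - [[0, 0, 0], 0, 0]
    - [[0, 0, 0], 0, 0]
    - [[0, 0, 0], 0, 0]
    - [[0, 0, 0], 0, 0]
    - [[0, 0, 0.03], 0, 0]
    - [[0, 0, 0.05], 0, 0]
    - [[0, 0, 0.05], 0, 0]

```text
t: 48.9
tool_pos: [0.5168, 0.3225, 0.2031]
eef_rot: [0.0, 1.0, 0.0, -0.001]
contact_force: [1.8, -0.3, -0.3]
finger_gap: 0.0927
```

Request:
servo_tool:
  plan:
    - [[0, 0, 0.03], 0, 0]
    - [[0, -0.04, 0], 0, 0.3]
    - [[0, -0.045, 0], 0, 0.3]
    - [[0, -0.045, 0], 0, 0.3]
    - [[0, -0.045, 0], 0, 0.3]
    - [[0, -0.045, 0], 0, 0.3]
    - [[0, -0.045, 0], 0, 0.3]
    - [[0, -0.045, 0], 0, 0.3]
    - [[0, -0.045, 0], 0, 0.3]
    - [[0, -0.045, 0], 0, 0.3]

```text
t: 49.9
tool_pos: [0.5172, -0.079, 0.2328]
eef_rot: [0.0, 1.0, 0.0, 0.0]
contact_force: [1.5, 0.4, -0.7]
finger_gap: 0.0651
```

Request:
servo_tool:
  plan:
    - [[0, -0.045, 0], 0, 0.3]
    - [[0, -0.045, 0], 0, 0.3]
    - [[0, -0.035, 0], 0, 0.3]
    - [[0, -0.02, 0], 0, 0.3]
    - [[0, 0, 0], 0, 0.3]
    - [[0, 0, 0], 0, 0.3]

```text
t: 50.5
tool_pos: [0.5172, -0.222, 0.2323]
eef_rot: [-0.0, 1.0, -0.0, -0.0]
contact_force: [-0.3, 0.1, -0.3]
finger_gap: 0.065
```

Run:
```python
from h import *
print(bot.read_state()['tool_pos'])
im,d,p,M=cam('top');P=pts(d,p,M);save('top7',im);s=lambda *a:st(P,d,*a)
s((180,135,250,215),.08,.11,'stack',1);s((180,135,250,215),.11,.2,'above');s((180,135,250,215),.03,.08,'sides')
s((300,110,335,140),.066,.08,'b1in');s((300,140,335,175),.066,.08,'b2in');s((335,120,362,170),.046,.06,'cart',1);s((285,95,385,190),.077,.095,'rim')
s((405,130,490,215),.003,.03,'lid');s((430,150,470,195),.04,.06,'lknob')
for b in [(300,110,335,140),(300,140,335,175)]:
  q=P[b[1]:b[3],b[0]:b[2]];D=d[b[1]:b[3],b[0]:b[2]];q=q[(D>0)&(q[...,2]>.067)&(q[...,2]<.077)&(abs(q[...,0]-.5976)<.06)&(q[...,1]>0)&(q[...,1]<.06)];print(len(q),q.mean(0))
```

```text
[ 0.5172438  -0.22203137  0.23226908]
stack 652 med [0.5197 0.319  0.0962] circ [0.5187 0.3198] 0.0502 [array([518.8, 320.2]), array([89. , 49.6]), np.float64(0.2)]
above 0
sides 168 med [0.5079 0.2977 0.0571] circ [0.5184 0.3211] 0.0513 
b1in 85 med [0.6411 0.033  0.0728] circ [0.6577 0.0439] 0.0477 
b2in 43 med [0.5602 0.03   0.0734] circ [0.5416 0.0355] 0.0288 
cart 562 med [ 0.5992 -0.0463  0.0542] circ [ 0.6093 -0.0507] 0.061 [array([609.3, -55.7]), array([ 63.1, 110. ]), np.float64(89.9)]
rim 564 med [ 0.6075 -0.0128  0.0844] circ [ 0.5975 -0.0112] 0.1011 
lid 1621 med [ 0.4723 -0.3299  0.0136] circ [ 0.5284 -0.295 ] 0.1424 
lknob 4
41 [0.6360934  0.03005507 0.07270826]
39 [0.56023152 0.029593   0.07356233]
```

View pics/top7.png

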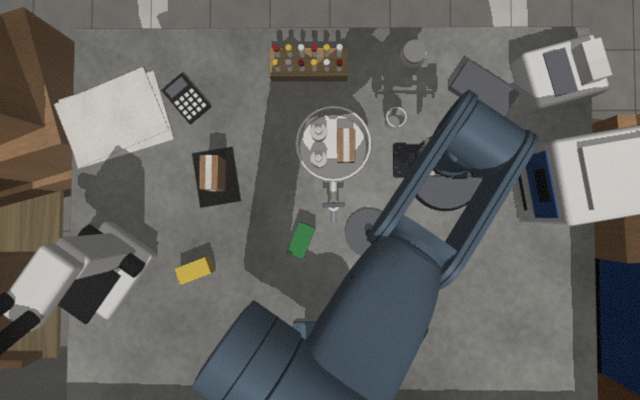

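Request:
servo_tool:
  plan:
    - [[0.003, -0.03, 0], 0, 0.3]
    - [[0.004, -0.045, 0], 0, 0.3]
    - [[0.003, -0.032, 0], 0, 0.3]
    - [[0, 0, -0.04], 0, 0.3]
    - [[0, 0, -0.04], 0, 0.3]
    - [[0, 0, -0.02], 0, 0.3]
    - [[0, 0, 0], 0, 0.3]
    - [[0, 0, 0], 0, 0.3]
  force: 30

```text
t: 51.35
tool_pos: [0.5281, -0.3282, 0.1332]
eef_rot: [0.0, 1.0, 0.001, 0.0]
contact_force: [0.1, -0.0, -0.4]
finger_gap: 0.065
```

Run:
```python
from h import *
print(bot.read_state()['tool_pos'])
im,d,p,M=cam('wrist');P=pts(d,p,M)
q=P[(d>0)&(P[...,2]>.04)&(P[...,2]<.055)&(abs(P[...,0]-.527)<.04)&(abs(P[...,1]+.33)<.04)];print(len(q),(q.min(0)+q.max(0))/2,np.ptp(q,axis=0))
```

```text
[ 0.52814083 -0.32816061  0.13319428]
1300 [ 0.52529737 -0.3285417   0.04510754] [0.03104243 0.03088967 0.01011316]
```

Request:
servo_tool:
  plan:
    - [[-0.002, 0, -0.03], 0, 0.3]
    - [[0, 0, -0.03], 0, 0.3]
    - [[0, 0, -0.03], 0, 0.3]
    - [[0, 0, -0.016], 0, 0.3]
    - [[0, 0, 0], 0, 0.3]
    - [[0, 0, 0], 0, 1]
    - [[0, 0, 0], 0, 1]
    - [[0, 0, 0], 0, 1]
    - [[0, 0, 0], 0, 1]
    - [[0, 0, 0], 0, 1]

```text
t: 52.4
tool_pos: [0.5258, -0.3295, 0.0273]
eef_rot: [0.0, 1.0, 0.0, 0.0]
contact_force: [0.6, 0.8, 3.7]
finger_gap: 0.0314
```

Request:
servo_tool:
  plan:
    - [[0, 0, 0], 0, 1]
    - [[0, 0, 0.01], 0, 1]
    - [[0, 0, 0.03], 0, 1]
    - [[0, 0, 0.04], 0, 1]
    - [[0, 0, 0.04], 0, 1]
    - [[0, 0, 0.04], 0, 1]
    - [[0, 0, 0.015], 0, 1]
    - [[0, 0, 0], 0, 1]

```text
t: 53.2
tool_pos: [0.5265, -0.3301, 0.2048]
eef_rot: [0.002, 1.0, 0.0, 0.002]
contact_force: [0.5, -0.4, -3.0]
finger_gap: 0.0316
```

Request:
servo_tool:
  plan:
    - [[0.003, 0.015, 0], 0, 1]
    - [[0.008, 0.035, 0], 0, 1]
    - [[0.01, 0.045, 0], 0, 1]
    - [[0.01, 0.045, 0], 0, 1]
    - [[0.01, 0.045, 0], 0, 1]
    - [[0.01, 0.045, 0], 0, 1]
    - [[0.01, 0.044, 0], 0, 1]
    - [[0.007, 0.03, 0], 0, 1]
    - [[0.003, 0.015, 0], 0, 1]
    - [[0, 0, 0], 0, 1]

```text
t: 54.2
tool_pos: [0.5953, -0.0073, 0.1995]
eef_rot: [-0.001, 1.0, 0.002, -0.002]
contact_force: [-1.4, -1.0, -3.6]
finger_gap: 0.0313
```

Request:
servo_tool:
  plan:
    - [[0, 0, 0], 0, 1]
    - [[0, 0, -0.02], 0, 1]
    - [[0, 0, -0.03], 0, 1]
    - [[0, 0, -0.015], 0, 1]
    - [[0, 0, 0], 0, 1]
    - [[0, 0, 0], 0, 1]

```text
t: 54.8
tool_pos: [0.5964, -0.0116, 0.1365]
eef_rot: [0.0, 1.0, -0.001, -0.0]
contact_force: [1.2, -0.9, -2.3]
finger_gap: 0.0312
```

Request:
servo_tool:
  plan:
    - [[0.001, 0, -0.012], 0, 1]
    - [[0, 0, -0.008], 0, 1]
    - [[0, 0, -0.005], 0, 1]
    - [[0, 0, -0.004], 0, 1]
    - [[0, 0, 0], 0, 1]
    - [[0, 0, 0], 0, 1]

```text
t: 55.4
tool_pos: [0.5976, -0.0101, 0.1076]
eef_rot: [0.0, 1.0, 0.0, 0.0]
contact_force: [-0.3, 0.7, -3.7]
finger_gap: 0.0314
```

Request:
servo_tool:
  plan:
    - [[0, -0.001, -0.002], 0, 1]
    - [[0, 0, -0.001], 0, 1]
    - [[0, 0, 0], 0, 1]
    - [[0, 0, 0], 0, 1]

```text
t: 55.8
tool_pos: [0.598, -0.011, 0.1063]
eef_rot: [0.0, 1.0, 0.0, 0.001]
contact_force: [-2.8, 2.3, 5.1]
finger_gap: 0.0313
```

Request:
servo_tool:
  plan:
    - [[0, 0, 0], 0, 0.4]
    - [[0, 0, 0], 0, 0.4]
    - [[0, 0, 0], 0, 0.4]
    - [[0, 0, 0], 0, 0.4]
    - [[0, 0, 0.02], 0, 0.4]
    - [[0, 0, 0.04], 0, 0.4]
    - [[0, 0, 0.03], 0, 0.4]
    - [[0, 0, 0], 0, 0.4]

```text
t: 56.6
tool_pos: [0.6004, -0.0117, 0.1995]
eef_rot: [0.001, 1.0, 0.0, 0.005]
contact_force: [0.1, 1.8, 0.6]
finger_gap: 0.0559
```

Request:
servo_tool:
  plan:
    - [[-0.02, 0, 0], 8, 0.4]
    - [[-0.03, 0, 0], 8.5, 0.4]
    - [[-0.03, 0, 0], 8.5, 0.4]
    - [[-0.03, 0, 0], 8.5, 0.4]
    - [[-0.03, 0, 0], 8.5, 0.4]
    - [[-0.02, 0, 0], 8.5, 0.4]
    - [[-0.005, 0, 0], 8.5, 0.4]
    - [[0, 0, 0], 8.5, 0.4]
    - [[0, 0, 0], 8.5, 0.4]
    - [[0, 0, 0], 8.5, 0.4]

```text
t: 57.6
tool_pos: [0.432, -0.0111, 0.1938]
eef_rot: [-0.0, 0.738, 0.675, -0.0]
contact_force: [-0.2, 0.5, -0.0]
finger_gap: 0.0557
```

Run:
```python
from h import *
print(bot.read_state()['tool_pos'])
im,d,p,M=cam('wrist');P=pts(d,p,M);save('w8',im)
q=P[(d>0)&(P[...,2]>.085)&(P[...,2]<.1)&(abs(P[...,0]-.4325)<.035)&(abs(P[...,1]+.012)<.05)];print(len(q),cv2.minAreaRect((q[:,:2]*1000).astype(np.float32)))
im,d,p,M=cam('top');P=pts(d,p,M);st(P,d,(285,95,385,190),.083,.105,'lid')
q=P[95:190,285:385][(d[95:190,285:385]>0)&(abs(P[95:190,285:385,2]-.093)<.008)];q=q[np.hypot(q[:,0]-.5976,q[:,1]+.011)<.1];print(plane(q))
```

```text
[ 0.43200843 -0.01112955  0.19379544]
1061 ((430.7029113769531, -8.977607727050781), (12.01415729522705, 59.86208724975586), 1.7369921207427979)
lid 3507 med [ 0.6161 -0.0154  0.0931] circ [ 0.5992 -0.0122] 0.1025 
(array([-0.00063729, -0.00083272,  0.09349751]), 2122, array([ 0.61503366, -0.01099565,  0.09311851]))
```

View pics/w8.png

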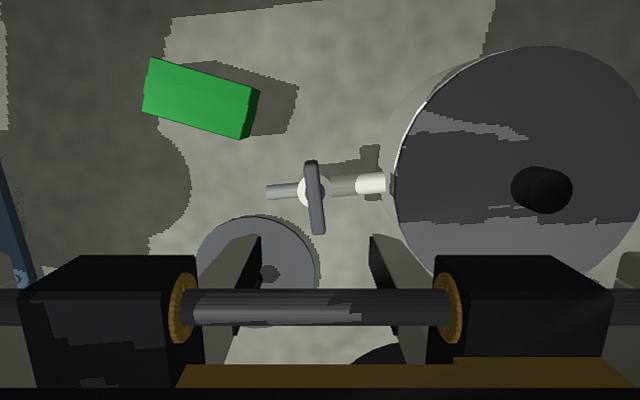

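Request:
servo_tool:
  plan:
    - [[0, 0, -0.03], 5.5, 0.4]
    - [[0, 0, -0.04], 0, 0.4]
    - [[0, 0, -0.03], 0, 0.4]
    - [[0, 0, -0.015], 0, 0.4]
    - [[0, 0, -0.007], 0, 0.4]
    - [[0, 0, 0], 0, 0.4]
    - [[0, 0, 0], 0, 0.4]
  force: 10

```text
t: 58.4
tool_pos: [0.4331, -0.0114, 0.073]
eef_rot: [0.0, 0.708, 0.707, 0.0]
contact_force: [0.3, -0.1, 0.3]
finger_gap: 0.0556
```

Request:
servo_tool:
  plan:
    - [[0, 0, 0], 0, 1]
    - [[0, 0, 0], 0, 1]
    - [[0, 0, 0], 0, 1]
    - [[0, 0, 0], 0, 1]
    - [[0, 0, 0], 0, 1]
    - [[0, 0, 0], 0, 1]
    - [[0, 0, 0], 0, 1]
    - [[0, 0, 0], 0, 1]

```text
t: 59.2
tool_pos: [0.4317, -0.0112, 0.0725]
eef_rot: [-0.001, 0.707, 0.707, -0.001]
contact_force: [-4.0, 0.0, 5.0]
finger_gap: 0.0124
```

Request:
servo_tool:
  plan:
    - [[0, 0, 0], 5, 1]
    - [[0, 0, 0], 5, 1]
    - [[0, 0, 0], 5, 1]
    - [[0, 0, 0], 5, 1]
    - [[0, 0, 0], 5, 1]
    - [[0, 0, 0], 5, 1]
    - [[0, 0, 0], 5, 1]
    - [[0, 0, 0], 5, 1]
    - [[0, 0, 0], 5, 1]
    - [[0, 0, 0], 0, 1]

```text
t: 60.2
tool_pos: [0.4325, -0.0108, 0.0725]
eef_rot: [-0.0, 0.382, 0.924, 0.0]
contact_force: [-1.8, 2.5, 1.6]
finger_gap: 0.0118
```

Request:
servo_tool:
  plan:
    - [[0, 0, 0], 0, 1]
    - [[0, 0, 0], 0, 1]

```text
t: 60.4
tool_pos: [0.4325, -0.0108, 0.0725]
eef_rot: [-0.0, 0.383, 0.924, 0.0]
contact_force: [-0.9, 3.7, 3.9]
finger_gap: 0.012
```

Request:
servo_tool:
  plan:
    - [[0, 0, 0], 0, 0.4]
    - [[0, 0, 0], 0, 0.4]
    - [[0, 0, 0], 0, 0.4]
    - [[0, 0, 0], 0, 0.4]
    - [[0, 0, 0.03], 0, 0.4]
    - [[0, 0, 0.05], 0, 0.4]
    - [[0, 0, 0.05], 0, 0.4]
    - [[-0.03, -0.03, 0.03], 0, 0.4]
    - [[-0.03, -0.04, 0], 0, 0.4]
    - [[-0.02, -0.04, 0], 0, 0.4]

```text
t: 61.4
tool_pos: [0.3527, -0.1208, 0.2327]
eef_rot: [0.002, 0.382, 0.924, -0.001]
contact_force: [0.8, 0.1, 0.4]
finger_gap: 0.0558
```

Request:
servo_tool:
  plan:
    - [[0.0, -0.04, 0], 0, 0.4]
    - [[0.0, -0.04, 0], 0, 0.4]
    - [[0.0, -0.04, 0], 0, 0.4]
    - [[0, -0.03, 0], 0, 0.4]
    - [[0, 0, 0], 0, 0.4]
    - [[0, 0, 0], 0, 0.4]

```text
t: 62.0
tool_pos: [0.3533, -0.2701, 0.2309]
eef_rot: [-0.001, 0.383, 0.924, 0.0]
contact_force: [0.3, 0.0, 0.2]
finger_gap: 0.0556
```

Run:
```python
from h import *
print(bot.read_state()['tool_pos'])
im,d,p,M=cam('top');P=pts(d,p,M);save('top9',im);s=lambda *a:st(P,d,*a)
s((312,185,355,225),.083,.11,'tap',1)
s((285,95,385,190),.083,.105,'lid');s((320,128,346,156),.115,.14,'knob')
q=P[95:190,285:385][(d[95:190,285:385]>0)&(abs(P[95:190,285:385,2]-.093)<.008)];q=q[np.hypot(q[:,0]-.5976,q[:,1]+.011)<.1];print(plane(q))
s((180,135,250,215),.085,.11,'stack',1);s((180,135,250,215),.03,.08,'sides',1);s((380,100,412,132),.05,.085,'beaker')
im2,*_=cam('scene');save('final',np.vstack([im[80:280,140:460],im2[130:330,230:550]]))
```

```text
[ 0.35325543 -0.27014178  0.23092068]
tap 95 med [ 0.4329 -0.0105  0.0937] circ [ 0.4323 -0.0124] 0.0293 [array([433. , -11.8]), array([ 9.4, 58. ]), np.float64(45.1)]
lid 4418 med [ 0.5972 -0.0128  0.093 ] circ [ 0.5983 -0.012 ] 0.1023 
knob 122 med [ 0.5973 -0.0124  0.127 ] circ [ 0.5986 -0.0127] 0.0162 
(array([0.00094636, 0.00110475, 0.09249181]), 2783, array([ 0.59594258, -0.01123908,  0.09303543]))
stack 639 med [0.5196 0.3191 0.0961] circ [0.519  0.3199] 0.05 [array([519. , 320.1]), array([89.3, 48.8]), np.float64(0.6)]
sides 168 med [0.507  0.2975 0.057 ] circ [0.5178 0.3196] 0.0511 [array([508.9, 302.5]), array([ 40.7, 102. ]), np.float64(62.6)]
beaker 155 med [ 0.6766 -0.1852  0.0681] circ [ 0.6715 -0.1814] 0.0281
```

View pics/final.png

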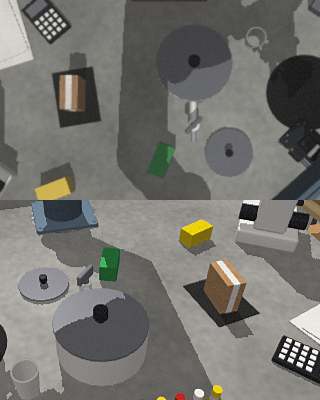

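All checks agree, so I hand the job in.

```bash
python3 -c "
from station import bot
print(bot.job_done())"
```

```text
the job is handed in; nothing more can be done
None
```

I finished the job and handed it in at about 62 s; `job_done()` returns no verdict.

**What I did, in order:**
1. I set the lid on the round mat.
2. I moved the top and middle cartons aside, then put the bottom carton and both bottles in the desiccator.
3. I restacked the other two cartons on the rectangular mat.
4. I seated the lid, then turned the tap.

**What the last checks showed:**

| Item | Last reading |
|---|---|
| Lid | Level within about 0.002 rad, about 1–2 mm off the pot's centre, disc top at 93 mm as expected when seated |
| Tap handle | 45.1° |
| Carton stack | Top at 96 mm, about 8 mm from the mat's centre; the two cartons within a few mm of each other |
| Carton and both bottles in the pot | Upright at floor height, last seen just before the lid went on |
| Beaker | Within about 1 mm of where it started |

No final check failed or disagreed. I saw only two bottles, and neither was knocked aside.

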